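Tip the slab template out of its bin and file it in the rack

ROBOT

A 6-joint arm with a two-finger parallel gripper is mounted at the origin on the work surface. World frame = base frame: x ahead of the robot, y to its left, z up, the work surface at z = 0. Lengths are in mm, angles in rad, forces in N, time in s.
With the tool pointing down it reaches from about 275 to 1000 mm from the base axis. Payload 8.4 kg.
Tool frame: the origin (TCP) lies at the very end of the fingers, on their centre line; the grasp point (between the pads) lies r.hold_point_z behind it (r.hold_point_z is the distance from the TCP to the grasp point, in mm); x points along the fingers, z is the direction in which the jaws open and shut, and the axes are right-handed (so a half turn about x gives the same grasp; the last joint's range is limited). The gripper opens to 85 mm and grips with 20 to 120 N. Pads are 22 mm wide; open, the fingers measure 114 mm over their backs; the gripper's body (76 mm by 85 mm) begins 54 mm behind the grasp point. The pads swing forward as they close: fully open they stand 13 mm farther back than shut.
Start: joints at [-1.142, 0.353, 1.633, -0, 1.155, -0.002], TCP at [260.998, -567.898, 231.281] pointing down, gripper open.
Joint ranges: [-2.63, 2.63], [-0.92, 2.1], [0.06, 2.66], [-1.3, 4.44], [0, 2.69], [-3.02, 3.02]. Speed limits (rad/s): [2.22, 2.22, 2.79, 3.14, 3.14, 3.14].

INTERFACE

Orientations are given as [roll, pitch, yaw] about the fixed x, y, z axes, in that order (R = Rz(yaw) Ry(pitch) Rx(roll)).
In Python, from rig import r gives the robot as it stands.
- The arm moves only by the tool jog_arm, never from a script. Its argument "series" is a list of rows, each a list of 7 numbers: the turn, a rotation vector about the tool's x, y, z in degrees, then the shift along the tool's x, y, z in cm, then the opening, from 0 (shut) to 1 (fully open). In form: [[wx, wy, wz, tx, ty, tz, fingers], ...]. A call has 1 to 20 rows; each row shifts and turns the commanded pose from where the row before left it, along the tool's axes as they then stand; what a row does not reach is not made up. A row lasts 1/10 s, in which the tool goes at most 50 mm and 8.59 degrees, less where a joint would pass 70% of its speed; a pose out of reach is approached as far as the arm can. A call with a gripper value outside its range is refused whole. The fingers move at their own pace and stop on an object; "force" is the grip in N (left out, the last holds). Time passes only in rows, so rows that do not move let the fingers close. It gives the time, the measured TCP pose, the force and the opening at its end, in the units of the state.
- r.sense(): the state, without advancing time (a new reading comes with each control period).
- r.grab_frame(name): name is "scene" or "side" or "wrist"; returns (picture, depth): 384x512x3 uint8, red, green, blue; 384x512 float32, mm along the optical axis (not along the pixel's ray), 0 where there is no reading.
- r.get_calibration(name): a dict with "mtx" (3x3 intrinsics, pixels), "dist" ([k1, k2, p1, p2, k3] as OpenCV has them; the pictures are not rectified), "position" and "rotation" of the camera in the world; the wrist camera has in their place "mount" (4x4, takes a point from camera to tool coordinates, whose origin is the TCP and whose axes are the tool frame's). Camera axes: x right, y down, z forward; pixel columns grow to the right and rows downward; lengths in mm; the calibration is good to about 2 mm. A picture is of the moment at which its call begins: read the wrist's pose just before it. get_calibration takes no time and is no camera call.
- r.sign_off(): hands the job in, once; it reports no verdict.
The state is a dict: "clock": time; "qpos": joint angles; "qvel": joint speeds; "joint_efforts": joint torques, N m; "eef_pos": TCP position; "tcp_rot": TCP orientation; "contact_force": force on the tool from outside, world axes, zero at the start; "wrist_torque": the same for the moment, N m; "opening": opening from 0.0 (shut) to 1.0 (fully open).
Only numpy, scipy, OpenCV 4.12 (cv2) and the standard library are available. Lean on these libraries where they do the work, as an engineer would, in place of code of your own. Each camera call takes 0.05 s, during which the arm holds its last target.

TASK

The long plywood template with the blue end lies too deep in its narrow wooden bin to be gripped: press down its plain end over the bin's finger well so that the blue end tips up and the template stays leaning out above the rim. Then take it by the blue end, draw it out and stand it, blue end up and within the width of the rack, in the rack's one empty bay (the one with the blue pad on its floor). Do not drop it, and leave the two short tiles in the rack and everything else on the table where they are.

Things in the scene. Friction and masses are not known exactly. Their poses are not given: they have to be found in the camera images.
- bin: Fixed brown wooden bin, outside 226 (x) x 96 (y), inside 210 x 80 mm, walls 8; far wall and ledge edge of smooth steel. Origin: centre of its underside, on the table. Its +x end points roughly away from the robot and has the finger well. Inside, a solid ledge, top 96 mm above the table, runs from the -x end to x = +40 (edge rounded, radius 6). Rim 130 mm above the table from the -x end to x = +25, lowered to 112 mm round the well end.
- well_mouth (a point): Centre of the well's mouth at ledge height (x = +72.5 in the bin, 96 mm above the table); axes as the bin's. Well: x = +40 to +105, floor 8 mm above the table. The template starts on the ledge, plain end over the well. Pressed down 45 mm or more there (a few N), it slips in and stays leaning on the ledge's edge, 55 to 75 degrees from level, blue end up towards the robot, 35 to 65 mm above the high rim.
- template_center (a point): Centre of the plywood slab template, a plain rigid plate 200 (x) x 70 (y) x 10 (z) mm, about 160 g (varies), with thin black ruled lines on its upper face and the last 30 mm painted blue at its -x end. Its x axis runs from the blue end to the plain end; z is normal to the face with the ruled lines (up at the start).
- template_blue_end (a point): Middle of the template's blue end edge, 100 mm along -x from its centre; axes as the template's.
- template_plain_end (a point): Middle of the template's plain end edge, 100 mm along +x from its centre; axes as the template's.
- rack: Fixed pale wooden rack. Origin: centre of its underside, on the table. 152 (x) x 100 (y) mm; base 12 mm thick, four upright dividers 20 mm thick, 100 mm wide (y) and up to 97 mm above the table. Between them three bays, each 24 mm wide along x, open at both y sides, centred at x = -44, 0 and +44 mm. Two bays hold a short tile each.
- pad: Thin blue pad, 23 x 98 x 2 mm, fixed on the floor of the one empty bay. Origin: centre of its underside, 12 mm above the table; its top is 14 mm above the table. x across the bay (the thickness direction of a plate standing in it), y along the bay.
- short_a: Short terracotta-coloured tile, 14 x 66 x 108 mm tall, standing loose in a rack bay; its top is 120 mm above the table. Origin: centre of its underside. To be left alone.
- short_b: Short white tile, same size, standing loose in another bay. Origin: centre of its underside. To be left alone.
- vase_a: Pinkish bisque vase, 115 mm tall, 72 mm across. Origin: centre of its underside. To be left alone.
- vase_b: Grey-brown clay-coloured vase, 90 mm tall, 76 mm across. Origin: centre of its underside. To be left alone.
- cup: Cream cup, 75 mm tall, 72 mm across. Origin: centre of its underside. To be left alone.
- jar: Blue jar with white lid, 90 mm tall, 70 mm across. Origin: centre of its underside. To be left alone.
- brush: Brush lying on the table. To be left alone.
- rib: Dark wooden rib, 110 x 50 x 8 mm, lying on the table. To be left alone.

How it is judged (in metres and radians):
On the way:
1. The template has been tipped up in the bin: plain end down in the finger well, blue end above the high rim, and it stays so with the fingers off it (z of template_blue_end in the frame of bin above 0.145 m and z of template_plain_end in the frame of bin below 0.065 m and x of template_plain_end in the frame of bin between 0.02 and 0.115 m and y of template_plain_end in the frame of bin between -0.04 and 0.04 m and contact force between the fingers and template below 0.1 N), for 0.2 s.
At the end, for the whole second after the job is handed in: The template stands released and at rest (under 0.05 m/s, 0.4 rad/s) in the bay with the blue pad: plain end within 10 mm of the pad's top, within 12 mm of its centre across and 25 mm along the bay, blue end up, over 180 mm above the pad's underside (z of template_plain_end in the frame of pad between -0.003 and 0.012 m and x of template_plain_end in the frame of pad between -0.012 and 0.012 m and y of template_center in the frame of pad between -0.025 and 0.025 m and z of template_blue_end in the frame of pad above 0.18 m and linear speed of template below 0.05 m/s and angular speed of template below 0.4 rad/s); the robot touches nothing.
It fails at once if The template is dropped (moves faster than 0.7 m/s with no finger on it, a fall of about 25 mm) (linear speed of template above 0.7 m/s and contact force between the fingers and template below 0.05 N).
It fails at once if Another thing is pushed more than 25 mm from its place (distance of any of short_a, short_b, vase_a, vase_b, cup, jar, brush, rib from where it was at the start of the episode above 0.025 m).
It fails at once if A tile, vase, cup or jar is tipped over (angle between any of short_a, short_b, vase_a, vase_b, cup, jar's own z axis and vertical above 0.5 rad).
It also fails if it takes over 59 s, if anything falls off the work surface, if the arm or the gripper's body presses on something with over 40 N, if the wrist force passes 120 N, or if a joint passes its speed limit or range.

## Working session

There is one attempt and no reset: what is moved stays moved. The work goes in short steps, Python scripts to look and compute and a tool call to move; the robot and the scene stay as the last step left them, time stands still between calls to the robot, and variables do not carry over. Pictures are saved under pics/ and viewed, and the job is handed in when it is done.

Besides the shell and the picture viewer there is one more tool, called after "Emit:" as name([rows], argument=value, ...), one row to a line, values as JSON. jog_arm: Moves the arm, as the interface text tells. Its arguments: {"type":"object","properties":{"series":{"type":"array"},"force":{"type":"number"}},"required":["series"]}

```bash
ls; mkdir -p pics
cat > h.py <<'E'
import numpy as np,cv2
from rig import r
from scipy.spatial.transform import Rotation as R
def save(name,fn):
    p,d=r.grab_frame(name); cv2.imwrite('pics/'+fn+'.png',p[:,:,::-1]); np.save('pics/'+fn+'.npy',d); return p,d
def cam(name,st=None):
    c=r.get_calibration(name)
    if 'mount' in c:
        s=st or r.sense(); T=np.eye(4);T[:3,:3]=R.from_euler('xyz',s['tcp_rot']).as_matrix();T[:3,3]=s['eef_pos']
        M=T@np.array(c['mount']); return c,M
    M=np.eye(4);M[:3,:3]=np.array(c['rotation']);M[:3,3]=c['position'];return c,M
def px2w(name,pts,z=None,d=None,M=None):
    c,M0=cam(name) ; M=M0 if M is None else M
    u=cv2.undistortPoints(np.array(pts,float).reshape(-1,1,2),np.array(c['mtx']),np.array(c['dist'])).reshape(-1,2)
    ray=np.c_[u,np.ones(len(u))]
    if z is not None:
        w=ray@M[:3,:3].T; t=(np.asarray(z)-M[2,3])/w[:,2]; return M[:3,3]+w*t[:,None]
    dd=np.array([d[int(round(p[1])),int(round(p[0]))] for p in pts]); return (ray*dd[:,None])@M[:3,:3].T+M[:3,3]
def w2px(name,P,M=None):
    c,M0=cam(name); M=M0 if M is None else M
    q=(np.array(P,float)-M[:3,3])@M[:3,:3]
    return cv2.projectPoints(q.reshape(-1,1,3),np.zeros(3),np.zeros(3),np.array(c['mtx']),np.array(c['dist']))[0].reshape(-1,2)
def cloud(name,d,M=None):
    v,u=np.mgrid[0:384,0:512]; pts=np.c_[u.ravel(),v.ravel()].astype(float)
    return px2w(name,pts,d=d,M=M).reshape(384,512,3)
E
python3 - <<'E'
from h import *
print(r.sense(), r.hold_point_z)
save('scene','s0');save('side','d0')
for n in('scene','side','wrist'):
    c=r.get_calibration(n);print(n,c)
E
```

```text
pics
{'clock': 0.0, 'qpos': array([-1.14237668e+00,  3.53648363e-01,  1.63414946e+00, -1.33515954e-05,
        1.15520027e+00, -2.42770043e-03]), 'qvel': array([-0.00089009,  0.00041926,  0.00143091, -0.00212318, -0.00053093,
       -0.00015387]), 'joint_efforts': array([-1.51813358e-03, -6.05259347e+01, -3.42061543e+01, -1.33713456e-04,
        9.49459733e-03, -4.19044213e-06]), 'eef_pos': array([ 260.8043343 , -567.4500248 ,  230.55499279]), 'tcp_rot': array([-3.13533469,  1.56939084,  2.00790704]), 'contact_force': array([ 1.21909255, -0.07351328,  0.86419513]), 'wrist_torque': array([-0.02220062, -0.01798236, -0.00411138]), 'opening': 0.9971745199099918} 18.700000000000003
scene {'mtx': array([[402.04756878,   0.        , 252.98143816],
       [  0.        , 402.04756878, 191.67275522],
       [  0.        ,   0.        ,   1.        ]]), 'dist': array([0.0136051, 0.       , 0.       , 0.       , 0.       ]), 'position': array([962.04669142, 513.71032889, 901.11917958]), 'rotation': array([-2.48539704, -0.01690167,  2.54739516])}
side {'mtx': array([[500.07149679,   0.        , 2
[... 222 characters left out ...]
5.88250978,  990.14165387, 1114.44864255]), 'rotation': array([-2.35839664,  0.01584575, -2.82291719])}
wrist {'mtx': array([[294.90928665,   0.        , 253.187123  ],
       [  0.        , 294.90928665, 188.38775394],
       [  0.        ,   0.        ,   1.        ]]), 'dist': array([0.01689846, 0.        , 0.        , 0.        , 0.        ]), 'mount': array([[ 5.66584543e-05, -2.76914063e-01,  9.60894687e-01,
        -1.41650319e+02],
       [ 1.10987272e-03, -9.60894079e-01, -2.76913953e-01,
         7.04734993e+01],
       [ 9.99999382e-01,  1.08216031e-03,  2.52896590e-04,
         2.71841617e-01],
       [ 0.00000000e+00,  0.00000000e+00,  0.00000000e+00,
         1.00000000e+00]])}
```

```bash
sed -i "s/np.array(c\['rotation'\])/R.from_euler('xyz',c['rotation']).as_matrix()/" h.py
python3 - <<'E'
from h import *
for f in('s0','d0'):
    n={'s':'scene','d':'side'}[f[0]]
    P=cloud(n,np.load(f'pics/{f}.npy')); print(f,P[::60,::80,2].round(0))
a=np.hstack([cv2.resize(cv2.imread(f'pics/{f}.png'),(800,600)) for f in('s0',)]);cv2.imwrite('pics/s0b.png',a)
cv2.imwrite('pics/d0b.png',cv2.resize(cv2.imread('pics/d0.png'),(800,600)))
E
```

```text
s0 [[-307. -137. -126. -476. -229.  470.   62.]
 [-644. -756.  119.   50.    0.  340. -167.]
 [-753.   -1.   85.    3.   -0.   82.   -0.]
 [-516.   21.    5.   -1.   -1.   -3.   -3.]
 [-213. -745.   19.    1.   96.    2.  901.]
 [ -45. -744.   72.    1.    1.   22.   -0.]
 [  63. -681.   -2.   17.   -2.    0.   -0.]]
d0 [[ 632.  495.  284. -102. -290.  470.  715.]
 [ 498.  327.   45. -474.  204. -131.  605.]
 [ 358.  145. -210.   -2.   -3.   48.    0.]
 [ 216.  -51.   79.   -3.    2.   -2.  346.]
 [  58. -247.   -1.  103.    2.    0.  161.]
 [-100.   17.    0.    3.    0.    3.    0.]
 [-273.   96.  108.    0.   -3.    2.   -2.]]
```

View pics/s0b.png

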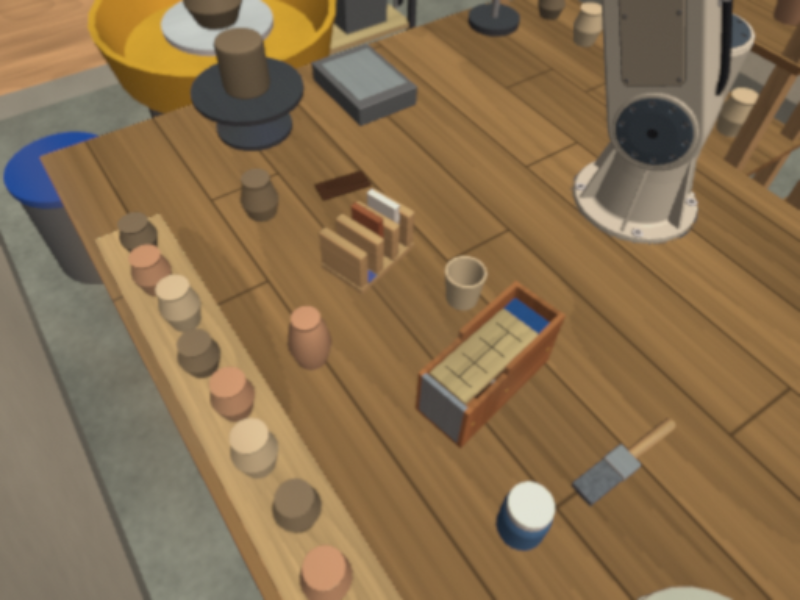

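View pics/d0b.png

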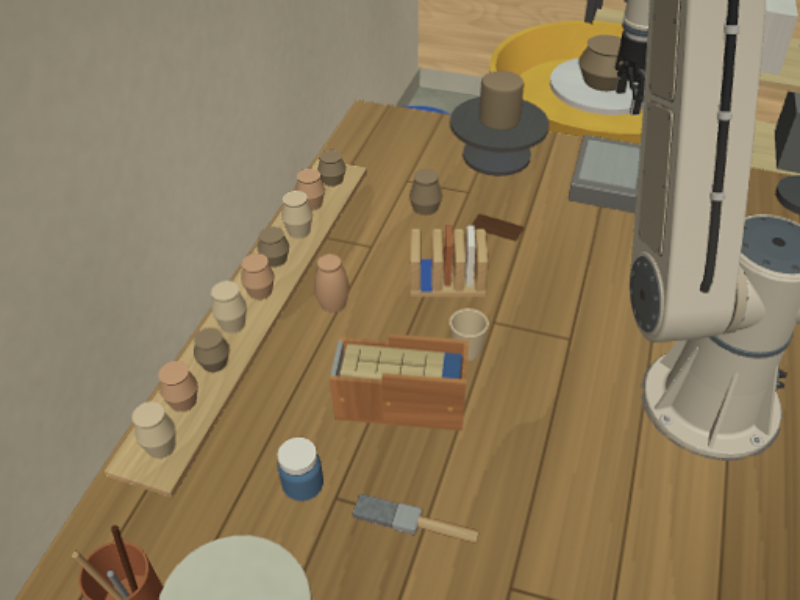

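Run:
```python
from h import *
# orthographic top view, 1px = 1mm : x up, y left ; range x 330..730 , y -200..330
H,W=450,560; img=np.zeros((H,W,3),np.uint8); zb=np.full((H,W),-1e9)
for f,n in(('s0','scene'),('d0','side')):
    d=np.load(f'pics/{f}.npy'); im=cv2.imread(f'pics/{f}.png')
    d2=cv2.resize(d,None,fx=1,fy=1); P=cloud(n,d)
    U=cv2.resize(P.astype(np.float32),(512*3,384*3),interpolation=cv2.INTER_LINEAR).reshape(-1,3); C=cv2.resize(im,(512*3,384*3)).reshape(-1,3)
    r_=(750-U[:,0]).astype(int); c_=(340-U[:,1]).astype(int)
    ok=(r_>=0)&(r_<H)&(c_>=0)&(c_<W)&(U[:,2]<160)&(U[:,2]>-10)
    o=np.where(ok)[0]; o=o[np.argsort(U[o,2])]
    for i in o:
        if U[i,2]>zb[r_[i],c_[i]]: zb[r_[i],c_[i]]=U[i,2]; img[r_[i],c_[i]]=C[i]
np.save('pics/zb.npy',zb)
cv2.imwrite('pics/top.png',cv2.resize(img,(784,630)))
h=np.clip(zb*1.7,0,255).astype(np.uint8); cv2.imwrite('pics/topz.png',cv2.resize(cv2.applyColorMap(h,cv2.COLORMAP_JET),(784,630)))
for nm,x0,x1,y0,y1 in (('s0s',285,375,175,290),('s0b',200,275,110,190)):
    im=cv2.imread('pics/s0.png')[{'s0s':(175,290),'s0b':(110,190)}[nm][0]:{'s0s':(175,290),'s0b':(110,190)}[nm][1], {'s0s':(260,370),'s0b':(195,275)}[nm][0]:{'s0s':(260,370),'s0b':(195,275)}[nm][1]]
    cv2.imwrite(f'pics/{nm}c.png',cv2.resize(im,None,fx=5,fy=5,interpolation=cv2.INTER_CUBIC)); print(nm,im.shape)
```

```text
s0s (115, 110, 3)
s0b (80, 80, 3)
```

View pics/top.png

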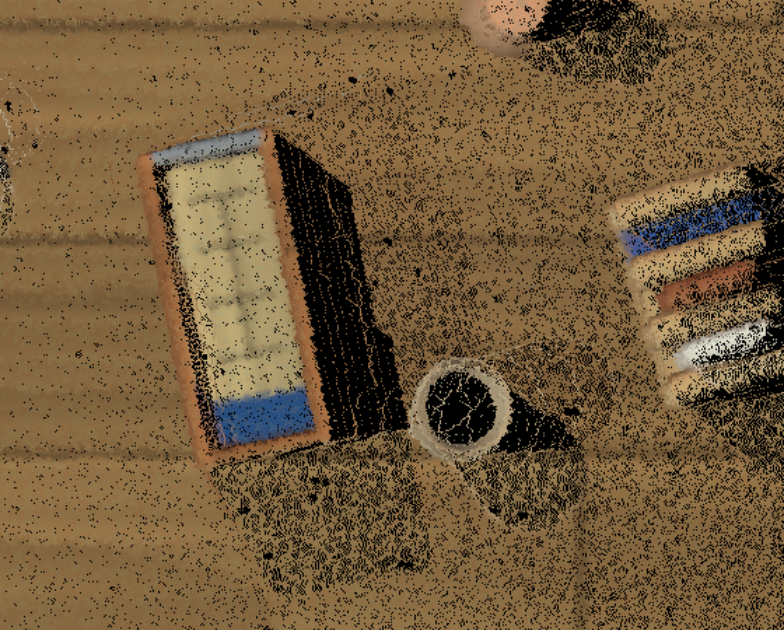

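View pics/s0sc.png

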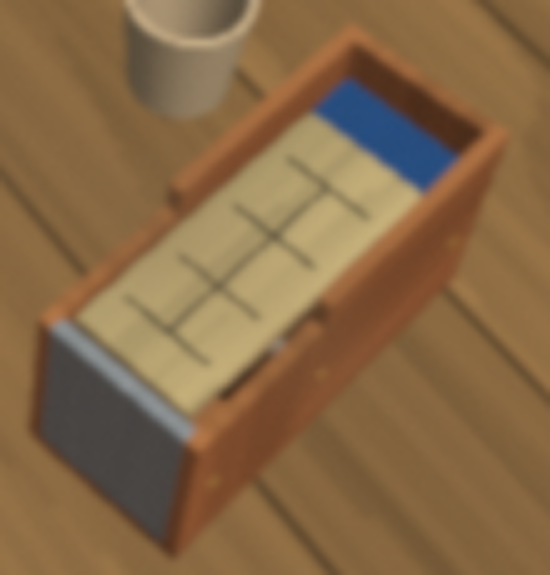

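View pics/s0bc.png

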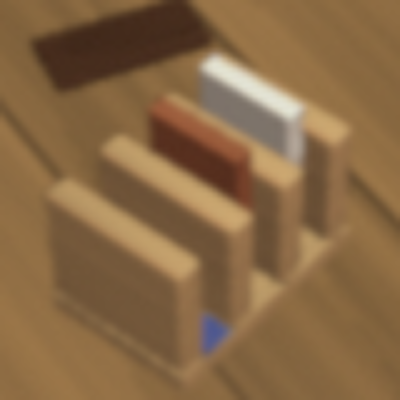

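```bash
cat > fit.py <<'E'
from h import *
from scipy.optimize import least_squares
def fit(model,px,x0,cam_):
    model=np.array(model,float);px=np.array(px)
    def f(p):
        c,s=np.cos(p[2]),np.sin(p[2]);m=model[:,:2]@np.array([[c,s],[-s,c]])+p[:2]
        return (w2px(cam_,np.c_[m,model[:,2]])-px).ravel()
    q=least_squares(f,x0);print(cam_,q.x.round(3),np.abs(q.fun).reshape(-1,2).round(1).tolist());return q.x
g=lambda p,o:[((a+.5)/5-.5+o[0],(b+.5)/5-.5+o[1]) for a,b in p]
fit([(113,48,112),(113,-48,112),(-113,-48,130),(-113,48,130)][:4],g([(190,440),(45,320),(352,28),(502,130)],(260,175)),[550,180,0.2],'scene')
# rack: first divider (far x) x=+66 c; faces 56..76
fit([(76,50,97),(76,-50,97),(56,50,97),(-76,50,97),(-56,50,97)],g([(182,278),(50,192),(198,262),(350,130),(330,145)],(195,110)),[560,-150,0.2],'scene')
E
python3 - <<'E'
from fit import *
im=cv2.imread('pics/d0.png')
cv2.imwrite('pics/d0bin.png',cv2.resize(im[205:285,205:305],None,fx=6,fy=6,interpolation=cv2.INTER_CUBIC))
cv2.imwrite('pics/d0rk.png',cv2.resize(im[135:200,255:320],None,fx=8,fy=8,interpolation=cv2.INTER_CUBIC))
E
```

```text
scene [5.38027e+02 1.68906e+02 1.96000e-01] [[1.1, 1.8], [1.9, 1.2], [0.5, 1.5], [1.3, 0.3]]
scene [ 5.47734e+02 -1.66433e+02  2.95000e-01] [[0.7, 0.6], [1.8, 0.2], [1.0, 0.5], [1.0, 0.7], [0.6, 0.1]]
```

View pics/d0bin.png

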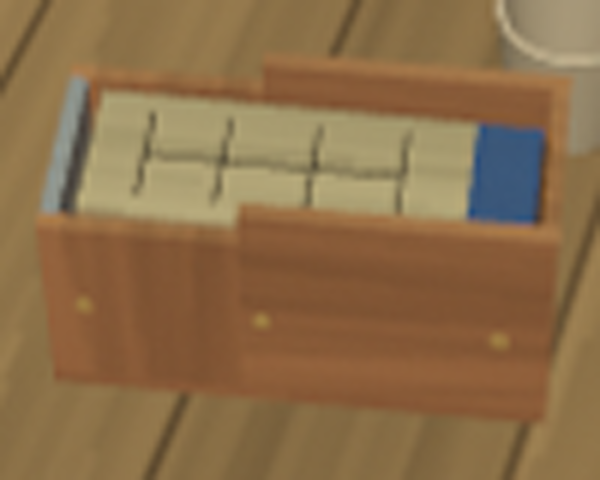

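View pics/d0rk.png

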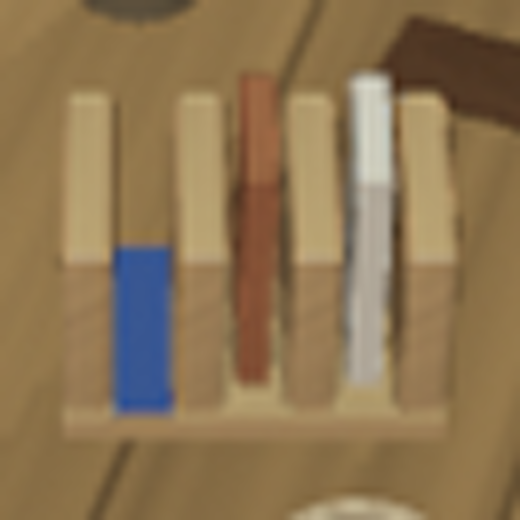

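Run:
```python
from fit import *
g2=lambda p,o,k:[((a+.5)/k-.5+o[0],(b+.5)/k-.5+o[1]) for a,b in p]
fit([(113,48,112),(113,-48,112),(-113,-48,130),(-113,48,130),(113,48,0),(-113,48,0)],g2([(40,215),(75,68),(570,80),(557,232),(57,378),(543,418)],(205,205),6),[550,180,0.2],'side')
fit([(76,50,97),(76,-50,97),(-76,50,97),(-76,-50,97),(76,50,0),(-76,50,0),(32.5,49,14),(55.5,49,14)],g2([(62,262),(68,92),(455,264),(447,95),(65,438),(446,438),(173,411),(115,411)],(255,135),8),[560,-150,0.2],'side')
```

```text
scene [5.38027e+02 1.68906e+02 1.96000e-01] [[1.1, 1.8], [1.9, 1.2], [0.5, 1.5], [1.3, 0.3]]
scene [ 5.47734e+02 -1.66433e+02  2.95000e-01] [[0.7, 0.6], [1.8, 0.2], [1.0, 0.5], [1.0, 0.7], [0.6, 0.1]]
side [5.36169e+02 1.69349e+02 1.99000e-01] [[0.6, 1.1], [0.2, 1.3], [0.3, 1.4], [0.4, 1.0], [0.3, 0.2], [0.4, 0.3]]
side [ 5.43308e+02 -1.64799e+02  2.89000e-01] [[0.0, 0.6], [0.2, 0.2], [0.8, 0.4], [0.0, 0.2], [0.3, 0.2], [0.1, 0.6], [0.1, 0.3], [0.1, 0.2]]
```

Run:
```python
from h import *
s=r.sense(); A=R.from_euler('xyz',s['tcp_rot']).as_matrix(); print(A.round(3))
# target: x down, z along +/- bin x (yaw .197)
for sg in (1,-1):
    z=sg*np.array([np.cos(.197),np.sin(.197),0]);x=np.array([0,0,-1.]);y=np.cross(z,x)
    B=np.c_[x,y,z]; print(sg,y.round(2),np.degrees(R.from_matrix(A.T@B).as_rotvec()).round(2))
bx=np.array([np.cos(.197),np.sin(.197),0])
P=np.array([537,169,0])+82*bx; print('press',P, 'delta tool', A.T@(P+[0,0,230]-s['eef_pos']))
```

```text
[[-0.001  0.909  0.418]
 [ 0.001  0.418 -0.909]
 [-1.    -0.    -0.001]]
1 [-0.2   0.98  0.  ] [-7.66e+01 -6.00e-02 -5.00e-02]
-1 [ 0.2  -0.98  0.  ] [ 1.034e+02 -5.000e-02  6.000e-02]
press [617.41397032 185.0497158    0.        ] delta tool [   1.29807317  638.2868347  -534.88411132]
```

Emit:
jog_arm([
  [-7.66, 0, 0, 0, 0, 0, 0],
  [-7.66, 0, 0, 0, 0, 0, 0],
  [-7.66, 0, 0, 0, 0, 0, 0],
  [-7.66, 0, 0, 0, 0, 0, 0],
  [-7.66, 0, 0, 0, 0, 0, 0],
  [-7.66, 0, 0, 0, 0, 0, 0],
  [-7.66, 0, 0, 0, 0, 0, 0],
  [-7.66, 0, 0, 0, 0, 0, 0],
  [-7.66, 0, 0, 0, 0, 0, 0],
  [-7.66, 0, 0, 0, 0, 0, 0],
], force=40)

```text
clock: 1.1
eef_pos: [260.9, -567.7, 230.9]
tcp_rot: [1.788, 1.57, 1.99]
contact_force: [-0.9, -0.0, -0.3]
opening: -0.004
```

Emit:
jog_arm([
  [0, 0, 0, -0.2, 3.4, 3.1, 0],
  [0, 0, 0, -0.2, 3.4, 3.1, 0],
  [0, 0, 0, -0.2, 3.4, 3.1, 0],
  [0, 0, 0, -0.2, 3.4, 3.1, 0],
  [0, 0, 0, -0.2, 3.4, 3.1, 0],
  [0, 0, 0, -0.2, 3.4, 3.1, 0],
  [0, 0, 0, -0.2, 3.4, 3.1, 0],
  [0, 0, 0, -0.2, 3.4, 3.1, 0],
  [0, 0, 0, -0.2, 3.4, 3.1, 0],
  [0, 0, 0, -0.2, 3.4, 3.1, 0],
  [0, 0, 0, 0, 0, 0, 0],
  [0, 0, 0, 0, 0, 0, 0],
])

```text
clock: 2.3
eef_pos: [498.6, -172.9, 251.0]
tcp_rot: [3.018, 1.57, -3.066]
contact_force: [-0.4, -0.6, -0.2]
opening: 0.003
```

Run:
```python
from h import *
s=r.sense();print(s['eef_pos'],s['qpos'],s['opening'],s['contact_force'],s['clock'])
save('wrist','w1'); np.savez('pics/w1s',p=s['eef_pos'],r=s['tcp_rot'])
cv2.imwrite('pics/w1b.png',cv2.resize(cv2.imread('pics/w1.png'),(768,576),interpolation=cv2.INTER_CUBIC))
```

```text
[ 498.60667027 -172.88000733  250.97858793] [-3.36401002e-01  1.82168466e-01  1.81812788e+00 -3.33088532e-04
  1.14198905e+00 -5.35837956e-01] 0.0034609311193491443 [-0.41826921 -0.62265803 -0.18151959] 2.3
```

View pics/w1b.png

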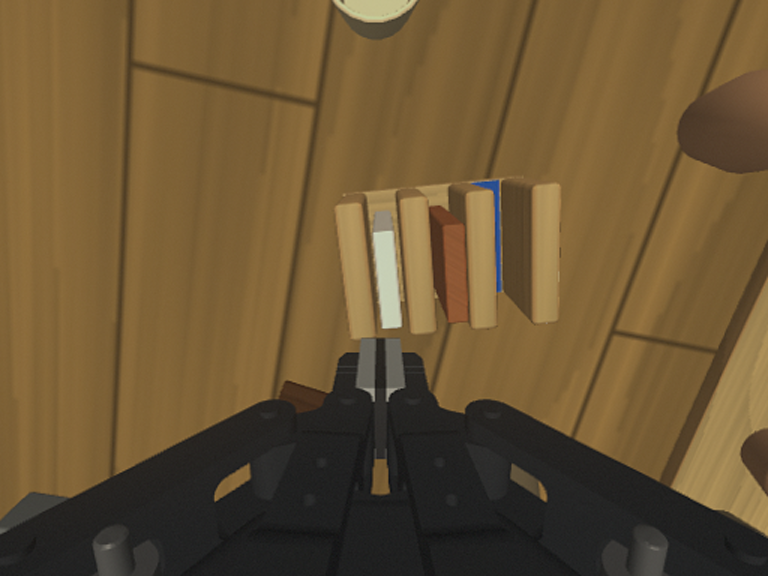

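Run:
```python
from fit import *
g=lambda p:[((a+.5)/1.5-.5,(b+.5)/1.5-.5) for a,b in p]
x=fit([(76,50,97),(76,-50,97),(56,-50,97),(-76,50,97),(-76,-50,97),(32,-50,97),(55.5,49,14),(55.5,-49,14)],g([(560,183),(558,322),(534,322),(336,205),(350,338),(495,327),(498,180),(500,291)]),[545,-165,.29],'wrist')
print(cloud('wrist',np.load('pics/w1.npy'))[[150,170,200],[364,364,364]])
```

```text
scene [5.38027e+02 1.68906e+02 1.96000e-01] [[1.1, 1.8], [1.9, 1.2], [0.5, 1.5], [1.3, 0.3]]
scene [ 5.47734e+02 -1.66433e+02  2.95000e-01] [[0.7, 0.6], [1.8, 0.2], [1.0, 0.5], [1.0, 0.7], [0.6, 0.1]]
wrist [ 5.45665e+02 -1.66596e+02  2.92000e-01] [[2.2, 2.0], [1.4, 1.0], [1.5, 2.5], [3.4, 2.0], [1.4, 2.3], [2.0, 1.1], [0.5, 1.1], [0.4, 0.4]]
[[ 602.64227937 -127.36879086   95.90962054]
 [ 608.82957847 -147.1030214    95.8941129 ]
 [ 618.46925155 -178.14660044   96.02600705]]
```

Emit:
jog_arm([
  [0, 0, 0, 0.4, 3.64, 2.07, 0],
  [0, 0, 0, 0.4, 3.64, 2.07, 0],
  [0, 0, 0, 0.4, 3.64, 2.07, 0],
  [0, 0, 0, 0.4, 3.64, 2.07, 0],
  [0, 0, 0, 0.4, 3.64, 2.07, 0],
  [0, 0, 0, 0.4, 3.64, 2.07, 0],
  [0, 0, 0, 0.4, 3.64, 2.07, 0],
  [0, 0, 0, 0.4, 3.64, 2.07, 0],
  [0, 0, 0, 0.4, 3.64, 2.07, 0],
  [0, 0, 0, 0, 0, 0, 0],
  [0, 0, 0, 0, 0, 0, 0],
])

```text
clock: 3.45
eef_pos: [617.0, 182.8, 214.5]
tcp_rot: [-2.712, 1.569, -2.515]
contact_force: [-0.4, -0.0, -0.5]
opening: 0.001
```

Run:
```python
from h import *
s=r.sense();print(s['eef_pos'],s['tcp_rot'],s['qpos'],s['opening'],s['contact_force'],s['clock'])
save('wrist','w2'); np.savez('pics/w2s',p=s['eef_pos'],r=s['tcp_rot'])
cv2.imwrite('pics/w2b.png',cv2.resize(cv2.imread('pics/w2.png'),(768,576),interpolation=cv2.INTER_CUBIC))
```

```text
[617.01039975 182.82366353 214.54401133] [-2.71230519  1.5692178  -2.51541945] [ 2.86013595e-01  3.97521407e-01  1.60639419e+00 -5.79836774e-04
  1.13916521e+00  8.93708289e-02] 0.0014808846538407923 [-0.41251314 -0.04887257 -0.49772331] 3.45
```

View pics/w2b.png

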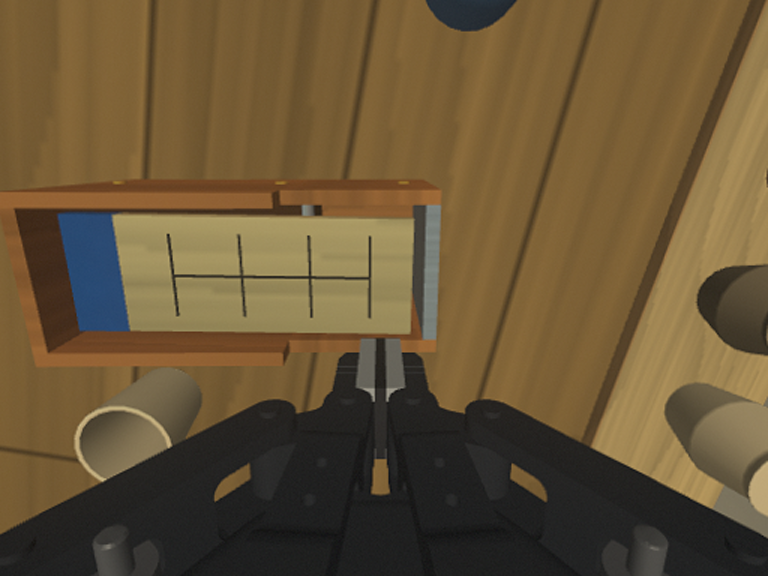

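Run:
```python
from fit import *
g=lambda p:[((a+.5)/1.5-.5,(b+.5)/1.5-.5) for a,b in p]
x=fit([(113,48,112),(113,-48,112),(-113,-48,130),(25,-48,130),(25,48,130)],g([(441,188),(436,351),(38,366),(284,364),(276,192)]),[537,169,.2],'wrist')
W=px2w('wrist',g([(413,218),(411,334),(58,213),(80,331)]),z=106.)
for b in (x,[537,169.1,.198]):
    c,s=np.cos(b[2]),np.sin(b[2]); print(((W[:,:2]-b[:2])@np.array([[c,-s],[s,c]])).round(1))
    print('tip in bin',((r.sense()['eef_pos'][:2]-b[:2])@np.array([[c,-s],[s,c]])).round(1))
A=R.from_euler('xyz',r.sense()['tcp_rot']).as_matrix(); print(np.degrees(np.arctan2(A[1,2],A[0,2])), A.round(3))
```

```text
scene [5.38027e+02 1.68906e+02 1.96000e-01] [[1.1, 1.8], [1.9, 1.2], [0.5, 1.5], [1.3, 0.3]]
scene [ 5.47734e+02 -1.66433e+02  2.95000e-01] [[0.7, 0.6], [1.8, 0.2], [1.0, 0.5], [1.0, 0.7], [0.6, 0.1]]
wrist [5.39101e+02 1.71284e+02 1.99000e-01] [[1.6, 0.2], [0.9, 0.1], [0.9, 0.0], [0.5, 0.7], [2.0, 0.5]]
[[  97.3   31.2]
 [  97.4  -39.4]
 [-101.5   34. ]
 [-102.7  -36.9]]
tip in bin [78.4 -4.7]
[[  99.7   33. ]
 [  99.9  -37.6]
 [ -99.    35.7]
 [-100.2  -35.3]]
tip in bin [80.9 -2.9]
11.22387891004227 [[-0.001 -0.195  0.981]
 [-0.001  0.981  0.195]
 [-1.    -0.001 -0.001]]
```

Emit:
jog_arm([
  [0, 0, 0, 2, 0.2, 0.2, 0],
  [0, 0, 0, 2.5, 0.1, 0, 0],
  [0, 0, 0, 2.5, 0, 0, 0],
  [0, 0, 0, 2, 0, 0, 0],
  [0, 0, 0, 0.8, 0, 0, 0],
  [0, 0, 0, 0, 0, 0, 0],
])

```text
clock: 4.1
eef_pos: [617.8, 185.5, 116.5]
tcp_rot: [-2.96, 1.569, -2.765]
contact_force: [0.1, 0.6, 0.2]
opening: -0.003
```

Emit:
jog_arm([
  [0, 0, 0, 0.5, 0, 0, 0],
  [0, 0, 0, 0.5, 0, 0, 0],
  [0, 0, 0, 0.5, 0, 0, 0],
  [0, 0, 0, 0.5, 0, 0, 0],
  [0, 0, 0, 0.5, 0, 0, 0],
  [0, 0, 0, 0, 0, 0, 0],
])

```text
clock: 4.7
eef_pos: [618.3, 187.3, 91.6]
tcp_rot: [-3.097, 1.57, -2.9]
contact_force: [2.2, 0.3, 1.4]
opening: -0.0
```

Run:
```python
from h import *
s=r.sense();print(s['eef_pos'],s['contact_force'],s['clock'])
save('side','d1');cv2.imwrite('pics/d1b.png',cv2.resize(cv2.imread('pics/d1.png')[130:300,150:370],None,fx=3.5,fy=3.5,interpolation=cv2.INTER_CUBIC))
```

```text
[618.27420784 187.26776661  91.62480094] [2.191038   0.33828371 1.35469309] 4.7
```

View pics/d1b.png

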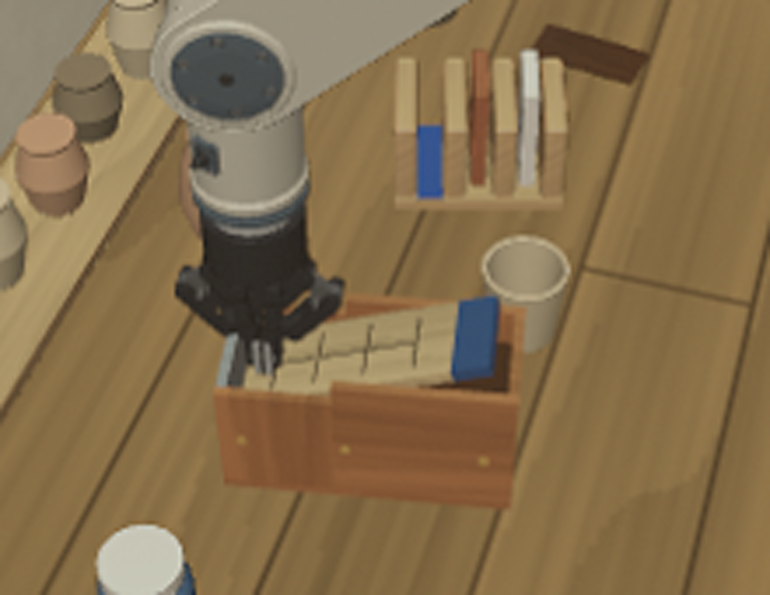

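Working: the template's blue end (≈(475,340)) has risen. I continue pressing to about z = 52.

Emit:
jog_arm([
  [0, 0, 0, 0.4, 0, 0, 0],
  [0, 0, 0, 0.4, 0, 0, 0],
  [0, 0, 0, 0.4, 0, 0, 0],
  [0, 0, 0, 0.4, 0, 0, 0],
  [0, 0, 0, 0.4, 0, 0, 0],
  [0, 0, 0, 0.4, 0, 0, 0],
  [0, 0, 0, 0.4, 0, 0, 0],
  [0, 0, 0, 0, 0, 0, 0],
  [0, 0, 0, 0, 0, 0, 0],
])

```text
clock: 5.65
eef_pos: [619.0, 187.4, 68.4]
tcp_rot: [0.077, 1.569, 0.274]
contact_force: [-15.4, -5.0, 39.4]
opening: -0.002
```

Run:
```python
from h import *
s=r.sense();print(s['eef_pos'],s['contact_force'],s['clock'])
save('side','d2');cv2.imwrite('pics/d2b.png',cv2.resize(cv2.imread('pics/d2.png')[130:300,150:370],None,fx=3.5,fy=3.5,interpolation=cv2.INTER_CUBIC))
```

```text
[619.04487868 187.39801133  68.40672658] [-15.36806256  -4.95793903  39.3635923 ] 5.65
```

View pics/d2b.png

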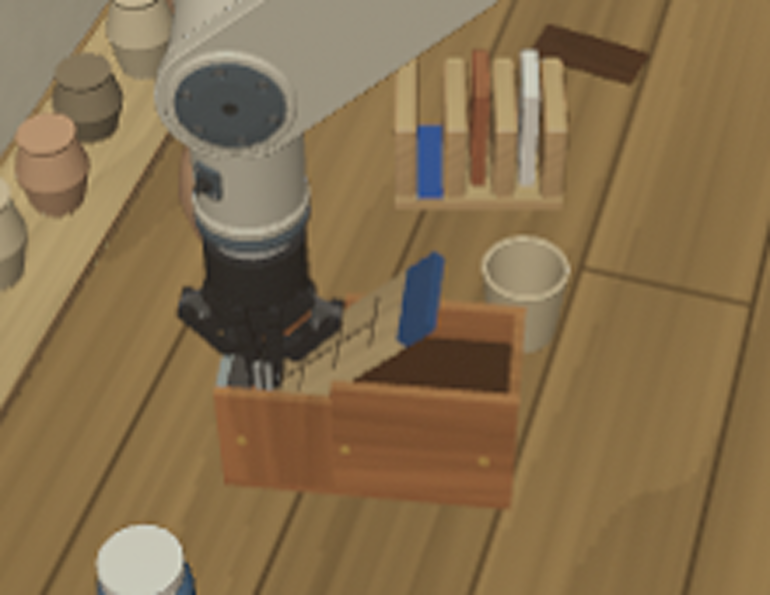

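Emit:
jog_arm([
  [0, 0, 0, -0.5, 0, 0, 0],
  [0, 0, 0, -0.3, 0, 0, 0],
])

```text
clock: 5.9
eef_pos: [618.8, 187.3, 72.9]
tcp_rot: [0.118, 1.57, 0.314]
contact_force: [0.8, 0.3, -0.1]
opening: -0.0
```

Run:
```python
from h import *
s=r.sense();print(s['eef_pos'],s['contact_force'],s['clock'])
c,M=cam('wrist'); d=np.load('pics/w2.npy')
T=cloud('wrist',d,M=np.array(c['mount'])).reshape(-1,3)
T=T[(d.ravel()>0)&(T[:,0]<20)&(np.abs(T[:,2])<90)&(np.abs(T[:,1])<45)]
for a in range(0,80,5):
    for sg in(1,-1):
        q=T[(T[:,2]*sg>=a)&(T[:,2]*sg<a+5)]
        if len(q): print(sg*a,'max x(behind tip)',q[:,0].max().round(0),'y',q[:,1].min().round(),q[:,1].max().round(),end=' | ')
    print()
save('side','d3');d=np.load('pics/d3.npy');P=cloud('side',d)
im=cv2.imread('pics/d3.png')
b=np.array([538,170,.198]);cs,sn=np.cos(b[2]),np.sin(b[2])
B=P.copy();B[...,:2]=(P[...,:2]-b[:2])@np.array([[cs,-sn],[sn,cs]])
blue=(im[...,0]>im[...,2]*2)&(im[...,0]>80)&(np.abs(B[...,0])<113)&(np.abs(B[...,1])<48)&(B[...,2]>90)
print(blue.sum(),B[blue].min(0),B[blue].max(0),B[blue].mean(0))
pl=(np.abs(B[...,0]-20)<60)&(np.abs(B[...,1])<30)&(B[...,2]>85)
for x in range(-60,100,10):
    q=B[(np.abs(B[...,0]-x)<3)&(np.abs(B[...,1]+25)<12)];print(x,np.median(q[:,2]).round(1) if len(q) else None,end='; ')
```

```text
[618.80162133 187.3308681   72.89021458] [ 0.82299838  0.32529489 -0.08258541] 5.9
0 max x(behind tip) -4.0 y -12.0 17.0 | 0 max x(behind tip) -3.0 y -12.0 18.0 | 
5 max x(behind tip) -3.0 y 6.0 21.0 | -5 max x(behind tip) -4.0 y 6.0 21.0 | 
10 max x(behind tip) -5.0 y 6.0 21.0 | -10 max x(behind tip) -6.0 y 6.0 21.0 | 
15 max x(behind tip) -40.0 y 6.0 21.0 | -15 max x(behind tip) -39.0 y 5.0 21.0 | 
20 max x(behind tip) -41.0 y -5.0 14.0 | -20 max x(behind tip) -42.0 y -6.0 14.0 | 
25 max x(behind tip) -43.0 y -9.0 14.0 | -25 max x(behind tip) -43.0 y -9.0 14.0 | 
30 max x(behind tip) -45.0 y -9.0 13.0 | -30 max x(behind tip) -46.0 y -9.0 13.0 | 
35 max x(behind tip) -50.0 y -9.0 13.0 | -35 max x(behind tip) -52.0 y -9.0 13.0 | 
40 max x(behind tip) -57.0 y -7.0 13.0 | -40 max x(behind tip) -57.0 y -4.0 13.0 | 
45 max x(behind tip) -63.0 y 3.0 13.0 | -45 max x(behind tip) -64.0 y 3.0 13.0 | 
50 max x(behind tip) -69.0 y 8.0 15.0 | -50 max x(behind tip) -71.0 y 8.0 14.0 | 
55 max x(behind tip) -76.0 y 11.0 14.0 | -55 max x(behind tip) -77.0 y 10.0 15.0 | 
60 max x(behind tip) -82.0 y 11.0 13.0 | -60 max x(behind tip) -83.0 y 11.0 11.0 | 



4460 [-112.99612214  -47.99272259   90.29356314] [112.98479542  47.9946657  671.6970364 ] [-15.64475101  11.63083595 472.05245165]
-60 128.3; -50 184.3; -40 176.7; -30 167.5; -20 358.2; -10 150.0; 0 139.9; 10 131.5; 20 120.6; 30 113.5; 40 102.9; 50 None; 60 452.9; 70 456.8; 80 458.6; 90 458.2;
```

Emit:
jog_arm([
  [8.5, 0, 0, -0.2, 0, 0, 0],
  [8.5, 0, 0, 0, 0, 0, 0],
  [8.5, 0, 0, 0, 0, 0, 0],
  [8.5, 0, 0, 0, 0, 0, 0],
  [8.5, 0, 0, 0, 0, 0, 0],
  [8.5, 0, 0, 0, 0, 0, 0],
  [8.5, 0, 0, 0, 0, 0, 0],
  [8.5, 0, 0, 0, 0, 0, 0],
  [8.5, 0, 0, 0, 0, 0, 0],
  [8.5, 0, 0, 0, 0, 0, 0],
  [5, 0, 0, 0, 0, 0, 0],
  [0, 0, 0, 0, 0, 0, 0],
])

```text
clock: 7.15
eef_pos: [618.1, 187.1, 73.5]
tcp_rot: [-1.451, 1.57, -2.826]
contact_force: [0.9, -0.3, -0.5]
opening: -0.001
```

Run:
```python
from h import *
s=r.sense();print(s['eef_pos'],s['contact_force'],s['clock'],s['qpos'])
A=R.from_euler('xyz',s['tcp_rot']).as_matrix();print(A.round(3))
b=np.array([538,170,.198]);cs,sn=np.cos(b[2]),np.sin(b[2])
print(((s['eef_pos'][:2]-b[:2])@np.array([[cs,-sn],[sn,cs]])))
```

```text
[618.09983844 187.10936684  73.45191603] [ 0.92564141 -0.34652488 -0.49000836] 7.15 [ 2.91639450e-01  5.59778265e-01  1.69951517e+00 -3.53764379e-05
  8.83442713e-01  1.66667574e+00]
[[-0.001  0.981  0.195]
 [-0.     0.195 -0.981]
 [-1.    -0.001  0.   ]]
[81.90040733  1.01874005]
```

Emit:
jog_arm([
  [0, 0, 0, 0.4, 0, 0, 0],
  [0, 0, 0, 0.4, 0, 0, 0],
  [0, 0, 0, 0.4, 0, 0, 0],
  [0, 0, 0, 0.2, 0, 0, 0],
  [0, 0, 0, 0, 0, 0, 0],
])

```text
clock: 7.65
eef_pos: [618.7, 187.3, 60.1]
tcp_rot: [1.737, 1.57, 0.364]
contact_force: [2.2, 0.7, -0.3]
opening: 0.004
```

```bash
cat > look.py <<'E'
import sys
from h import *
t=sys.argv[1]
s=r.sense();print(s['eef_pos'].round(1),s['contact_force'].round(2),s['clock'],s['opening'])
save('side','d'+t);im=cv2.imread(f'pics/d{t}.png')
cv2.imwrite(f'pics/d{t}b.png',cv2.resize(im[130:300,150:370],None,fx=3.5,fy=3.5,interpolation=cv2.INTER_CUBIC))
P=cloud('side',np.load(f'pics/d{t}.npy'))
b=np.array([538,170,.198]);cs,sn=np.cos(b[2]),np.sin(b[2])
B=P.copy();B[...,:2]=(P[...,:2]-b[:2])@np.array([[cs,-sn],[sn,cs]])
np.save(f'pics/B{t}.npy',B)
for x in range(-70,50,10):
    q=B[(np.abs(B[...,0]-x)<3)&(np.abs(B[...,1])<20)];q=q[(q[:,2]>90)&(q[:,2]<300)];print(x,np.median(q[:,2]).round(1) if len(q)>2 else None,end='; ')
E
python3 look.py 4
```

```text
[618.7 187.3  60.1] [ 2.24  0.72 -0.29] 7.65 0.004173285256602505
-70 96.4; -60 94.7; -50 94.4; -40 95.5; -30 94.4; -20 96.1; -10 174.0; 0 161.7; 10 147.8; 20 134.2; 30 119.5; 40 253.9;
```

View pics/d4b.png

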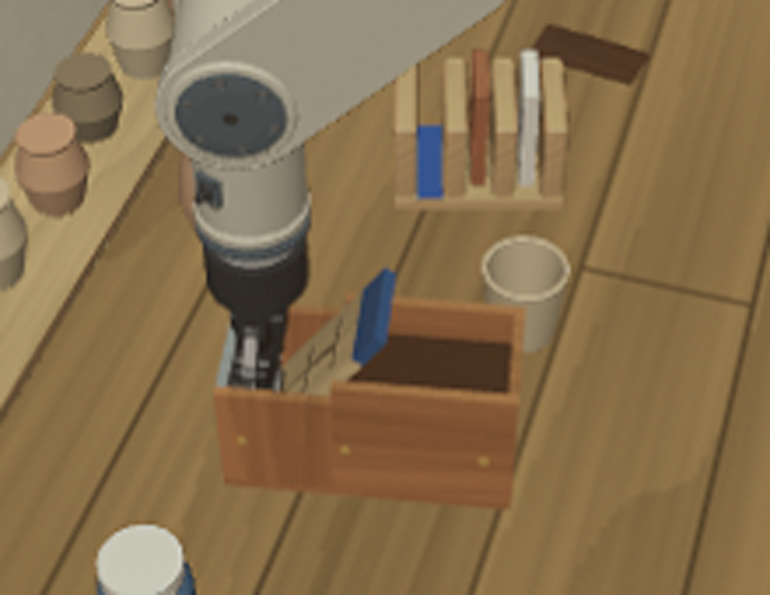

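Emit:
jog_arm([
  [0, 0, 0, -0.4, 0, 0, 0],
  [0, 0, 0, -0.6, 0, 0, 0],
  [0, 0, 0, -1, 0, 0, 0],
  [0, 0, 0, -2, 0, 0, 0],
  [0, 0, 0, -3, 0, 0, 0],
  [0, 0, 0, -4, 0, 0, 0],
  [0, 0, 0, -4, 0, 0, 0],
  [0, 0, 0, -4, 0, 0, 0],
  [0, 0, 0, -3, 0, 0, 0],
  [0, 0, 0, 0, 0, 0, 0],
])

```text
clock: 8.7
eef_pos: [620.6, 187.9, 286.7]
tcp_rot: [1.67, 1.562, 0.296]
contact_force: [1.1, 0.7, 0.9]
opening: 0.001
```

```bash
python3 look.py 5
```

```text
[620.6 187.9 286.7] [1.05 0.7  0.93] 8.7 0.0010943338929359414
-70 95.5; -60 94.7; -50 95.4; -40 95.6; -30 95.0; -20 94.5; -10 174.6; 0 161.9; 10 149.5; 20 133.8; 30 119.8; 40 105.1;
```

View pics/d5b.png

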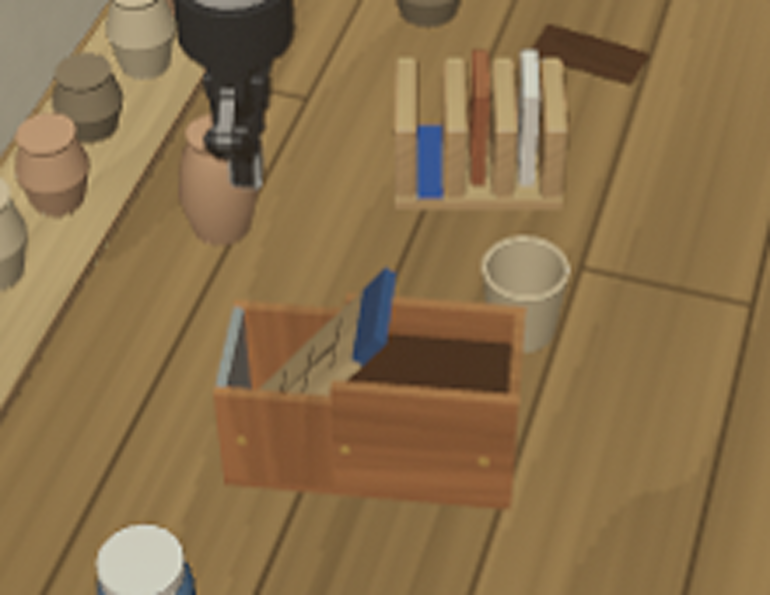

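```bash
cat > plane.py <<'E'
from h import *
import sys
def ana(cam_,t):
    P=cloud(cam_,np.load(f'pics/{t}.npy'));im=cv2.imread(f'pics/{t}.png').astype(int)
    b=np.array([538,170,.198]);cs,sn=np.cos(b[2]),np.sin(b[2])
    B=P.copy();B[...,:2]=(P[...,:2]-b[:2])@np.array([[cs,-sn],[sn,cs]])
    m=(B[...,0]>-25)&(B[...,0]<45)&(np.abs(B[...,1])<37)&(B[...,2]>112)&(B[...,2]<205)
    Q=B[m];C=im[m]
    # RANSAC-ish iterative plane
    n0=np.array([.82,0,.57]);k=Q@n0;keep=np.abs(k-np.median(k))<6
    for _ in range(6):
        c=Q[keep].mean(0);n=np.linalg.svd(Q[keep]-c,full_matrices=False)[2][2];n*=np.sign(n[2]);keep=np.abs((Q-c)@n)<3
    print(cam_,'n',n.round(3),'tilt',np.degrees(np.arctan2(n[0],n[2])).round(1),'pts',keep.sum(),'bin-y tilt',np.degrees(np.arcsin(n[1])).round(1))
    K=Q[keep];Ck=C[keep];bl=Ck[:,0]>Ck[:,2]+30
    print('n.c',(c@n).round(1))
    ax=np.array([n[2],0,-n[0]]);ax/=np.linalg.norm(ax)
    s=K@ax;print('along-axis: top',np.percentile(s,[0,1,2]).round(1),'blue boundary',s[bl].max().round(1),np.percentile(s[bl],98).round(1));print('y',np.percentile(K[:,1],[1,99]).round(1),'zmax',np.percentile(K[:,2],[99,100]))
    st=s.min();top=K[s<st+3].mean(0);print('top edge mean bin',top.round(1))
if __name__=='__main__':
    ana('side','d5')
    save('scene','s5');ana('scene','s5')
    s=r.sense();save('wrist','w5');ana('wrist','w5')
    for f in('s5','w5'):cv2.imwrite(f'pics/{f}b.png',cv2.resize(cv2.imread(f'pics/{f}.png'),(768,576),interpolation=cv2.INTER_CUBIC))
E
python3 plane.py
```

```text
side n [ 0.827 -0.002  0.563] tilt 55.7 pts 289 bin-y tilt -0.1
n.c 92.3
along-axis: top [-155.9 -155.6 -155. ] blue boundary -124.1 -124.4
y [-31.   36.3] zmax [179.7416565  180.82327926]
top edge mean bin [-11.5   2.6 179.1]
scene n [0.825 0.026 0.564] tilt 55.7 pts 944 bin-y tilt 1.5
n.c 94.9
along-axis: top [-153.7 -152.5 -151.7] blue boundary -122.7 -124.1
y [-31.   36.4] zmax [179.43839318 181.18515874]
top edge mean bin [ -7.4   1.7 179. ]
wrist n [0.832 0.003 0.555] tilt 56.3 pts 1385 bin-y tilt 0.2
n.c 92.2
along-axis: top [-135.9 -130.8 -127.9] blue boundary -121.6 -121.9
y [-30.   36.7] zmax [159.88274928 164.96042922]
top edge mean bin [  2.6  35.7 162.9]
```

View pics/w5b.png

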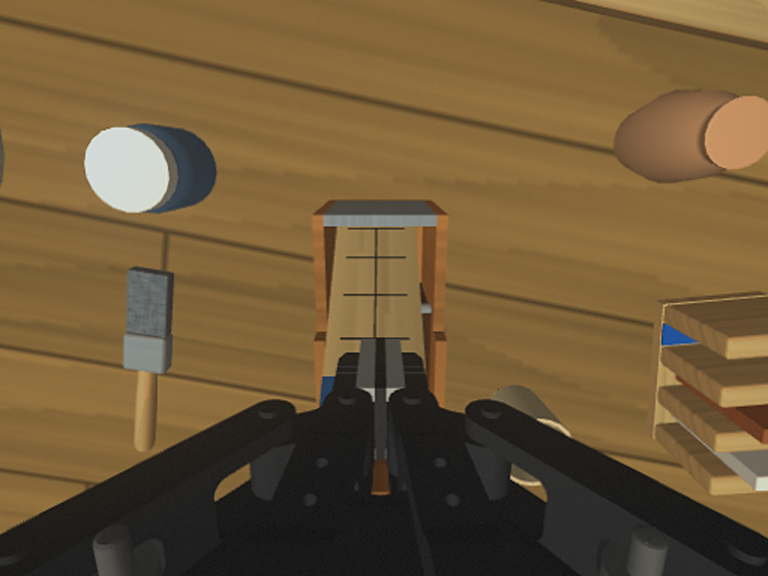

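Emit:
jog_arm([
  [-8.5, 0, 0, 0, 0, 0, 0.5],
  [-8.5, 0, 0, 0, 0, 0, 0.5],
  [-8.5, 0, 0, 0, 0, 0, 0.5],
  [-8.5, 0, 0, 0, 0, 0, 0.5],
  [-8.5, 0, 0, 0, 0, 0, 0.5],
  [-8.5, 0, 0, 0, 0, 0, 0.5],
  [-8.5, 0, 0, 0, 0, 0, 0.5],
  [-8.5, 0, 0, 0, 0, 0, 0.5],
  [-8.5, 0, 0, 0, 0, 0, 0.5],
  [-8.5, 0, 0, 0, 0, 0, 0.5],
  [-5, 0, 0, 0, 0, 0, 0.5],
  [0, -8.5, 0, 0, 0, 0, 0.5],
  [0, -8.5, 0, 0, 0, 0, 0.5],
  [0, -8.5, 0, 0, 0, 0, 0.5],
  [0, -8.5, 0, 0, 0, 0, 0.5],
  [0, 0, 0, 0, 0, 0, 0.5],
  [0, 0, 0, 0, 0, 0, 0.5],
])

```text
clock: 10.55
eef_pos: [617.6, 186.9, 279.4]
tcp_rot: [-0.002, 0.983, 0.196]
contact_force: [0.5, -0.2, 0.8]
opening: 0.499
```

```bash
cat > tgt.py <<'E'
from h import *
b=np.array([538,170,.198])
def bin2w(p):
    c,s=np.cos(b[2]),np.sin(b[2]);return np.array([b[0]+c*p[0]-s*p[1],b[1]+s*p[0]+c*p[1],p[2]])
def report(x,z,P):
    s=r.sense();A=R.from_euler('xyz',s['tcp_rot']).as_matrix()
    x=np.array(x,float);z=np.array(z,float);x/=np.linalg.norm(x);z-=x*(z@x);z/=np.linalg.norm(z);Bm=np.c_[x,np.cross(z,x),z]
    print('eef',s['eef_pos'].round(1),'q',s['qpos'].round(2),'clock',s['clock'],'open',s['opening'],'F',s['contact_force'].round(1))
    print('rotvec tool deg',np.degrees(R.from_matrix(A.T@Bm).as_rotvec()).round(2),'shift tool now mm',(A.T@(P-s['eef_pos'])).round(1),'shift in target axes',(Bm.T@(P-s['eef_pos'])).round(1),'world',(P-s['eef_pos']).round(1))
    return Bm
E
python3 - <<'E'
from tgt import *
c,s=np.cos(.198),np.sin(.198);t=np.radians(55.8)
a=np.array([c*np.cos(t),s*np.cos(t),-np.sin(t)]);n=np.array([c*np.sin(t),s*np.sin(t),np.cos(t)])
E=bin2w([-13.5,2.5,177]); 
report(a,n,E-40*a); report(a,n,E+37*a)
st=r.sense()
save('wrist','w6');cv2.imwrite('pics/w6b.png',cv2.resize(cv2.imread('pics/w6.png'),(768,576),interpolation=cv2.INTER_CUBIC))
E
```

```text
eef [617.6 186.9 279.4] q [ 0.33  0.1   1.99 -0.16  0.48  0.26] clock 10.55 open 0.49944014014487054 F [ 0.5 -0.2  0.8]
rotvec tool deg [-0.02 -0.53  0.07] shift tool now mm [  -7.4    1.5 -136.1] shift in target axes [  -8.7    1.6 -136. ] world [-115.4  -21.6  -69.3]
eef [617.6 186.9 279.4] q [ 0.33  0.1   1.99 -0.16  0.48  0.26] clock 10.55 open 0.49944014014487054 F [ 0.5 -0.2  0.8]
rotvec tool deg [-0.02 -0.53  0.07] shift tool now mm [  69.6    1.6 -135.4] shift in target axes [  68.3    1.6 -136. ] world [ -73.  -13. -133.]
```

View pics/w6b.png

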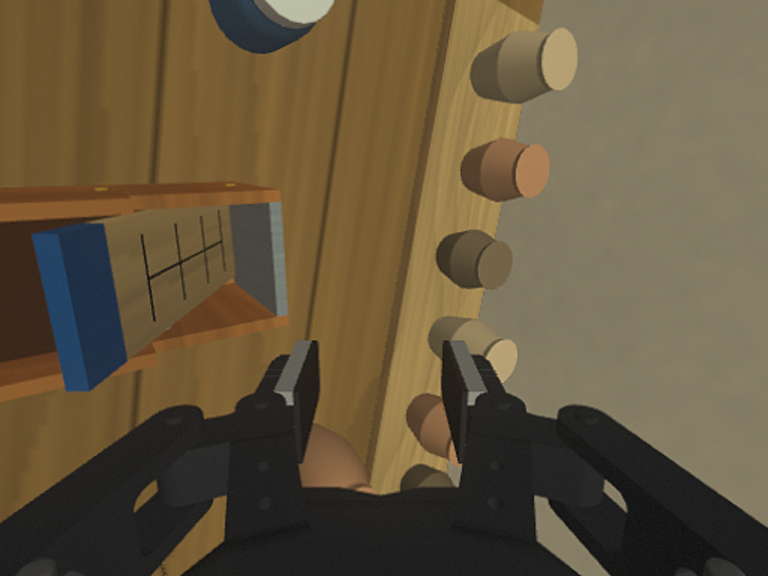

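Emit:
jog_arm([
  [0, -0.5, 0, -0.2, 0.05, -3.4, 0.5],
  [0, 0, 0, -0.2, 0.05, -3.4, 0.5],
  [0, 0, 0, -0.2, 0.05, -3.4, 0.5],
  [0, 0, 0, -0.2, 0.05, -3.4, 0.5],
  [0, 0, 0, 0, 0, 0, 0.5],
  [0, 0, 0, 0, 0, 0, 0.5],
])

```text
clock: 11.2
eef_pos: [505.8, 166.8, 211.2]
tcp_rot: [-0.001, 0.969, 0.195]
contact_force: [1.5, 0.1, 0.9]
opening: 0.499
```

Run:
```python
from tgt import *
c,s=np.cos(.198),np.sin(.198);t=np.radians(55.8)
a=np.array([c*np.cos(t),s*np.cos(t),-np.sin(t)]);n=np.array([c*np.sin(t),s*np.sin(t),np.cos(t)])
E=bin2w([-13.5,2.5,177]); 
report(a,n,E+37*a)
st=r.sense()
save('wrist','w7');cv2.imwrite('pics/w7b.png',cv2.resize(cv2.imread('pics/w7.png'),(768,576),interpolation=cv2.INTER_CUBIC))
print((w2px('wrist',[E+n*5,E-n*5,E+5*n+35*np.array([-s,c,0]),E+5*n-35*np.array([-s,c,0])])*1.5).round())
```

```text
eef [505.8 166.8 211.2] q [ 0.38  0.01  2.28 -0.39  0.28  0.53] clock 11.2 open 0.49884355712041234 F [1.5 0.1 0.9]
rotvec tool deg [-0.06  0.3   0.09] shift tool now mm [75.8 -0.6 -4.2] shift in target axes [75.8 -0.7 -3.8] world [ 38.9   7.1 -64.8]
[[381. 324.]
 [358. 324.]
 [381. 245.]
 [381. 396.]]
```

View pics/w7b.png

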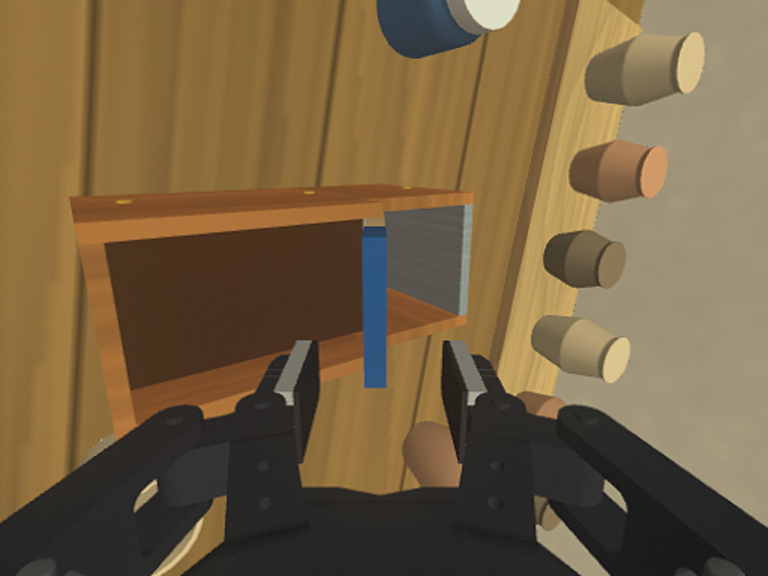

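Emit:
jog_arm([
  [0, 0, 0, 1, 0.05, -0.15, 0.5],
  [0, 0, 0, 1.2, 0.05, -0.1, 0.5],
  [0, 0, 0, 1.2, 0, 0, 0.5],
  [0, 0, 0, 1.2, 0, 0, 0.5],
  [0, 0, 0, 1.2, 0, 0, 0.5],
  [0, 0, 0, 1, 0, 0, 0.5],
  [0, 0, 0, 0.8, 0, 0, 0.5],
  [0, 0, 0, 0, 0, 0, 0.5],
  [0, 0, 0, 0, 0, 0, 0.5],
])

```text
clock: 12.15
eef_pos: [545.3, 175.5, 146.8]
tcp_rot: [-0.001, 0.968, 0.195]
contact_force: [-0.2, -0.1, 0.0]
opening: 0.5
```

Run:
```python
from tgt import *
c,s=np.cos(.198),np.sin(.198);t=np.radians(55.8)
a=np.array([c*np.cos(t),s*np.cos(t),-np.sin(t)]);n=np.array([c*np.sin(t),s*np.sin(t),np.cos(t)])
E=bin2w([-13.5,2.5,177]); 
report(a,n,E+37*a)
save('wrist','w8');cv2.imwrite('pics/w8b.png',cv2.resize(cv2.imread('pics/w8.png'),(768,576),interpolation=cv2.INTER_CUBIC))
```

```text
eef [545.3 175.5 146.8] q [ 0.37  0.2   2.26 -0.86  0.13  1.  ] clock 12.15 open 0.49953501904749187 F [-0.2 -0.1  0. ]
rotvec tool deg [-0.07  0.36  0.09] shift tool now mm [-0.2 -1.4 -1. ] shift in target axes [-0.2 -1.4 -1. ] world [-0.7 -1.6 -0.4]
```

View pics/w8b.png

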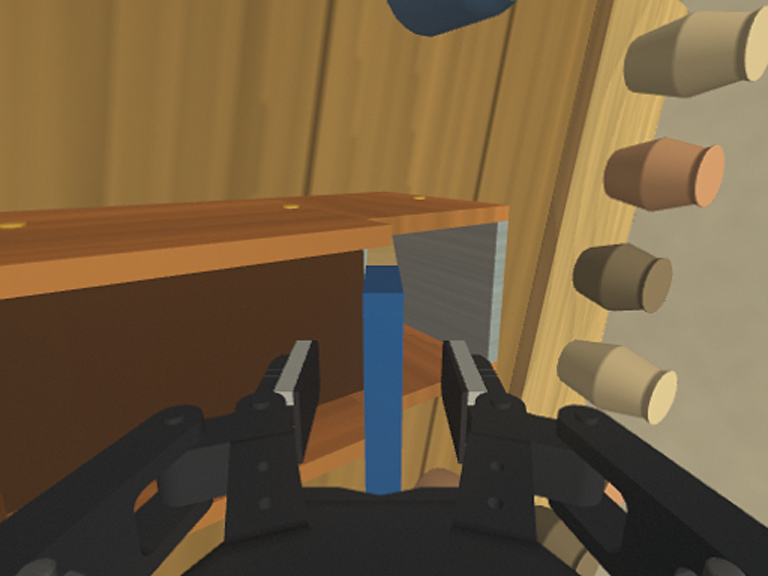

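Emit:
jog_arm([
  [0, 0, 0, 0, 0, 0, 0.3],
  [0, 0, 0, 0, 0, 0, 0.1],
  [0, 0, 0, 0, 0, 0, 0],
  [0, 0, 0, 0, 0, 0, 0],
  [0, 0, 0, 0, 0, 0, 0],
  [0, 0, 0, 0, 0, 0, 0],
], force=80)

```text
clock: 12.8
eef_pos: [545.0, 176.0, 147.7]
tcp_rot: [0.001, 0.965, 0.198]
contact_force: [3.6, 0.3, 5.0]
opening: 0.105
```

Emit:
jog_arm([
  [0, 0, 0, -0.3, 0, 0, 0],
  [0, 0, 0, -0.5, 0, 0, 0],
  [0, 0, 0, -0.8, 0, 0, 0],
  [0, 0, 0, -0.8, 0, 0, 0],
  [0, 0, 0, 0, 0, 0, 0],
])

```text
clock: 13.3
eef_pos: [530.8, 173.1, 167.2]
tcp_rot: [0.002, 0.966, 0.198]
contact_force: [2.1, 0.3, 2.3]
opening: 0.105
```

```bash
python3 look.py 9
python3 - <<'E'
from h import *
print(r.sense()['qpos'])
save('wrist','w9');cv2.imwrite('pics/w9b.png',cv2.resize(cv2.imread('pics/w9.png'),(768,576),interpolation=cv2.INTER_CUBIC))
E
```

```text
[530.8 173.1 167.2] [2.08 0.27 2.26] 13.3 0.10497820237688422
-70 187.9; -60 206.9; -50 219.0; -40 242.8; -30 203.0; -20 223.4; -10 199.8; 0 160.1; 10 145.8; 20 133.0; 30 118.7; 40 105.5; [ 0.37335578  0.14116607  2.27121347 -0.64782801  0.16477929  0.78725447]
```

View pics/d9b.png

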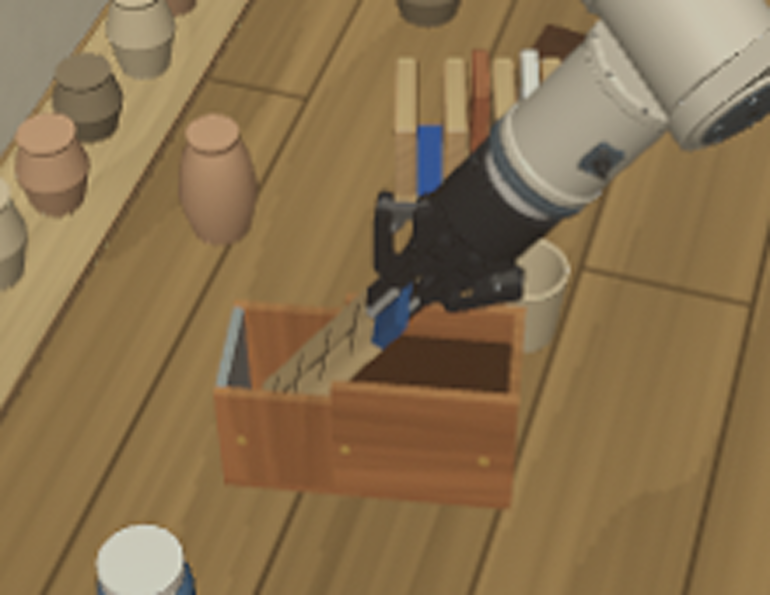

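View pics/w9b.png

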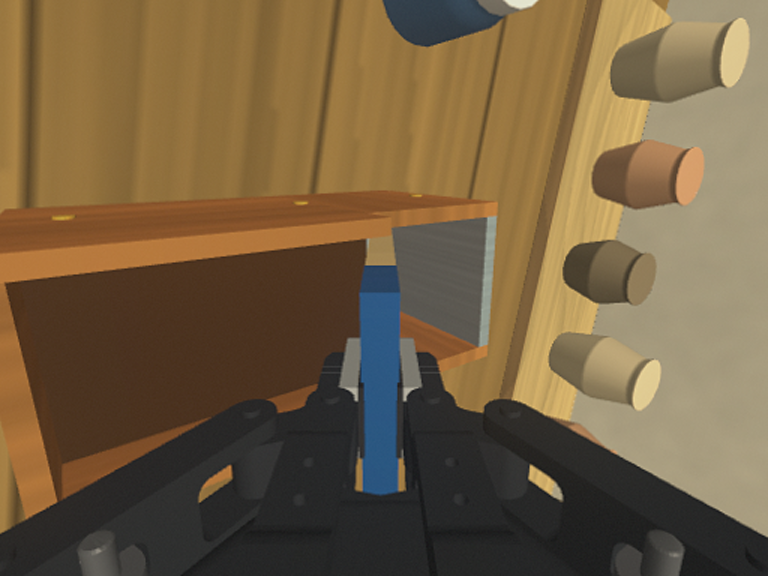

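Emit:
jog_arm([
  [0, 0, 0, -0.8, 0, 0.5, 0],
  [0, 0, 0, -1.2, 0, 0.8, 0],
  [0, 0, 0, -1.6, 0, 1.1, 0],
  [0, 0, 0, -1.9, 0, 1.3, 0],
  [0, 0, 0, -1.9, 0, 1.3, 0],
  [0, 0, 0, -1.9, 0, 1.3, 0],
  [0, 0, 0, -1.9, 0, 1.3, 0],
  [0, 0, 0, -1.4, 0, 1, 0],
  [0, 0, 0, -0.7, 0, 0.5, 0],
  [0, 0, 0, 0, 0, 0, 0],
])

```text
clock: 14.4
eef_pos: [529.9, 172.4, 327.0]
tcp_rot: [-0.001, 0.969, 0.196]
contact_force: [0.0, -1.0, -1.6]
opening: 0.107
```

```bash
python3 look.py 10
python3 - <<'E'
from tgt import *
print(r.sense()['qpos'])
y=.292; c,s=np.cos(y),np.sin(y)
pad=np.array([545.3+44*c,-166.2+44*s]);print(pad)
report([0,0,-1],[c,s,0],np.array([pad[0],pad[1],330.]))
E
```

```text
[529.9 172.4 327. ] [ 0.03 -1.01 -1.62] 14.4 0.10742300537763508
-70 94.8; -60 95.3; -50 95.1; -40 95.4; -30 95.8; -20 95.7; -10 95.5; 0 95.2; 10 95.7; 20 286.6; 30 100.9; 40 262.1; [ 0.37343404 -0.11544086  2.09385487 -0.183877    0.57769524  0.3007467 ]
[ 587.43748242 -153.53380185]
eef [529.4 172.3 325.9] q [ 0.37 -0.12  2.09 -0.18  0.58  0.3 ] clock 14.45 open 0.1059939845089952 F [-0.1 -0.2 -2.9]
rotvec tool deg [-5.3  34.38  1.67] shift tool now mm [  -7.  -330.9   -3.3] shift in target axes [  -4.1 -328.7  -38.2] world [  58.  -325.8    4.1]
```

View pics/d10b.png

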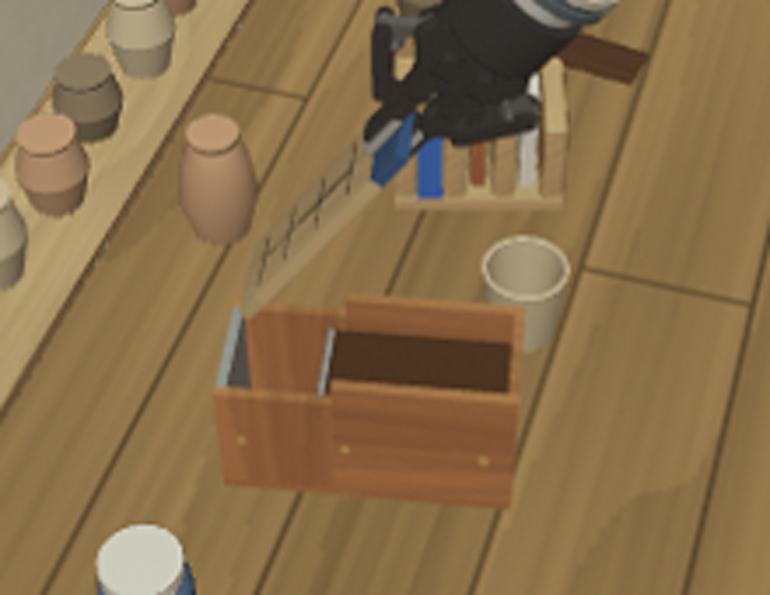

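Emit:
jog_arm([
  [-1.06, 6.88, 0.33, 0, 0, 0, 0],
  [-1.06, 6.88, 0.33, 0, 0, 0, 0],
  [-1.06, 6.88, 0.33, 0, 0, 0, 0],
  [-1.06, 6.88, 0.33, 0, 0, 0, 0],
  [-1.06, 6.88, 0.33, 0, 0, 0, 0],
  [0, 0, 0, 0, 0, 0, 0],
  [0, 0, 0, 0, -1.5, -0.2, 0],
  [0, 0, 0, 0, -3.5, -0.4, 0],
  [0, 0, 0, 0, -4, -0.5, 0],
  [0, 0, 0, 0, -4, -0.5, 0],
  [0, 0, 0, 0, -4, -0.5, 0],
  [0, 0, 0, 0, -4, -0.5, 0],
  [0, 0, 0, 0, -4, -0.5, 0],
  [0, 0, 0, 0, -4, -0.5, 0],
  [0, 0, 0, 0, -2.5, -0.2, 0],
  [0, 0, 0, 0, -1.4, 0, 0],
  [0, 0, 0, 0, 0, 0, 0],
  [0, 0, 0, 0, 0, 0, 0],
])

```text
clock: 16.25
eef_pos: [587.7, -152.9, 326.7]
tcp_rot: [0.18, 1.569, 0.472]
contact_force: [0.4, 0.6, -1.8]
opening: 0.107
```

```bash
python3 look.py 11
python3 - <<'E'
from tgt import *
y=.292; c,s=np.cos(y),np.sin(y)
report([0,0,-1],[c,s,0],np.array([587.4,-153.5,330.]))
save('scene','s11');save('wrist','w11')
cv2.imwrite('pics/s11b.png',cv2.resize(cv2.imread('pics/s11.png')[60:220,170:350],None,fx=4,fy=4,interpolation=cv2.INTER_CUBIC))
cv2.imwrite('pics/d11b.png',cv2.resize(cv2.imread('pics/d11.png')[30:220,180:400],None,fx=3.5,fy=3.5,interpolation=cv2.INTER_CUBIC))
cv2.imwrite('pics/w11b.png',cv2.resize(cv2.imread('pics/w11.png'),(768,576),interpolation=cv2.INTER_CUBIC))
E
```

```text
[ 587.7 -152.9  326.7] [ 0.42  0.6  -1.81] 16.25 0.10676846973080772
-70 95.1; -60 95.6; -50 95.9; -40 95.5; -30 95.5; -20 94.2; -10 95.8; 0 94.1; 10 95.3; 20 95.2; 30 94.5; 40 None; eef [ 587.8 -152.4  326.8] q [-0.26  0.25  1.56  0.    1.33 -0.55] clock 16.3 open 0.10574166047884798 F [-0.   0.4 -2.1]
rotvec tool deg [ 0.04  0.08 -0.01] shift tool now mm [-3.2 -0.9 -0.7] shift in target axes [-3.2 -0.9 -0.7] world [-0.4 -1.1  3.2]
```

View pics/d11b.png

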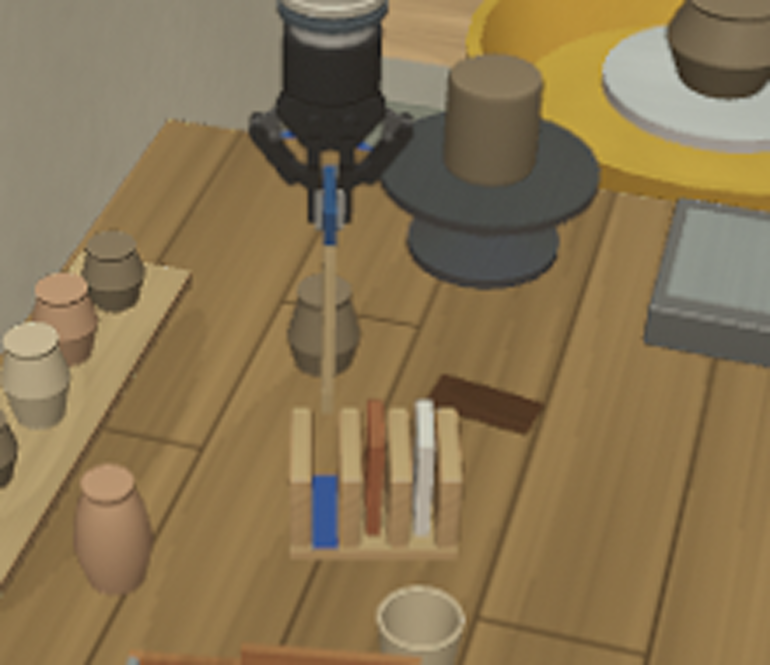

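View pics/s11b.png

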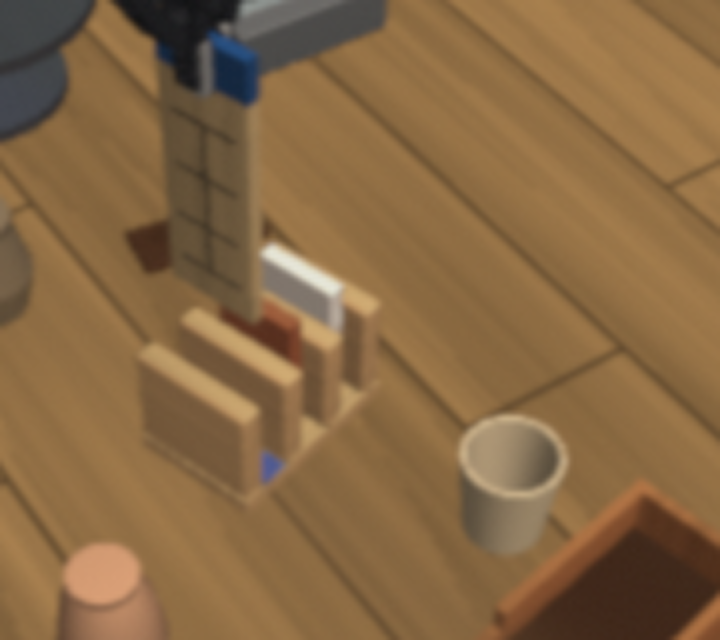

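View pics/w11b.png

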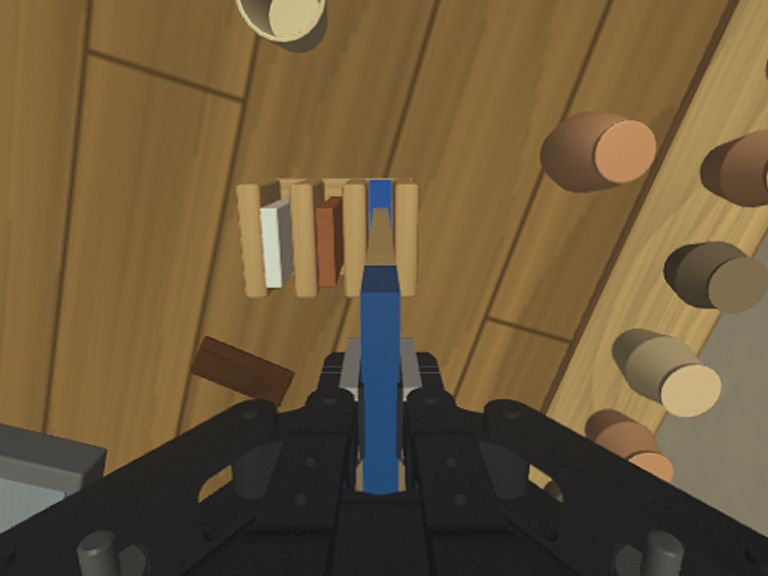

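```bash
cat > rk.py <<'E'
from h import *
import sys
def rkf(cam_,t,M=None):
    P=cloud(cam_,np.load(f'pics/{t}.npy'),M=M);y=.292;c,s=np.cos(y),np.sin(y)
    B=P.copy();B[...,:2]=(P[...,:2]-[545.3,-166.2])@np.array([[c,-s],[s,c]]);B[...,0]-=44
    return B
if __name__=='__main__':
    B=rkf('scene','s11');m=(np.abs(B[...,0])<20)&(np.abs(B[...,1])<55)&(B[...,2]>150)&(B[...,2]<310)
    Q=B[m]
    for z in range(155,310,15):
        q=Q[np.abs(Q[:,2]-z)<7]
        if len(q):print(z,len(q),'x med',np.median(q[:,0]).round(1),'y',np.percentile(q[:,1],[2,98]).round(1))
    B=rkf('side','d11');m=(np.abs(B[...,0])<20)&(np.abs(B[...,1])<55)&(B[...,2]>130)&(B[...,2]<310)
    Q=B[m];print('side zmin',np.percentile(Q[:,2],[0,1,2]).round(1))
    for z in range(155,310,15):
        q=Q[np.abs(Q[:,2]-z)<7]
        if len(q):print(z,len(q),'x',q[:,0].min().round(1),q[:,0].max().round(1),'y',q[:,1].max().round(1))
E
python3 rk.py
```

```text
155 8 x med 5.1 y [-26.5  31.9]
170 81 x med 6.6 y [-33.7  34.6]
185 88 x med 6.7 y [-34.1  35. ]
200 90 x med 6.5 y [-32.9  34.8]
215 100 x med 6.5 y [-32.6  35.1]
230 102 x med 6.4 y [-33.6  35.6]
245 100 x med 6.4 y [-32.1  35.8]
260 109 x med 6.6 y [-34.3  35.6]
275 108 x med 6.4 y [-32.7  35.7]
290 114 x med 6.3 y [-32.   35.7]
305 100 x med 6.6 y [-34.   36.6]
side zmin [161.9 163.8 165.6]
155 1 x 1.7 1.7 y 35.8
170 11 x -4.2 1.8 y 39.2
185 13 x -6.9 2.0 y 40.0
200 14 x -6.7 2.1 y 42.7
215 13 x -6.6 2.3 y 41.1
230 15 x -6.3 2.5 y 40.8
245 13 x -6.1 2.6 y 41.6
260 16 x -5.9 2.7 y 42.4
275 17 x -5.7 2.9 y 40.6
290 18 x -5.5 2.9 y 42.8
305 20 x -5.3 3.1 y 40.9
```

Emit:
jog_arm([
  [0, 0, 0, 1, 0, 0, 0],
  [0, 0, 0, 1.5, 0, 0, 0],
  [0, 0, 0, 1.5, 0, 0, 0],
  [0, 0, 0, 1, 0, 0, 0],
  [0, 0, 0, 1, 0, 0, 0],
  [0, 0, 0, 1, 0, 0, 0],
  [0, 0, 0, 1, 0, 0, 0],
  [0, 0, 0, 0, 0, 0, 0],
])

```text
clock: 17.2
eef_pos: [587.7, -153.2, 245.2]
tcp_rot: [2.125, 1.569, 2.418]
contact_force: [-0.2, -0.8, -2.6]
opening: 0.103
```

Run:
```python
from tgt import *
y=.292; c,s=np.cos(y),np.sin(y)
report([0,0,-1],[c,s,0],np.array([587.4,-153.5,180.]))
save('side','d12');save('scene','s12')
a=cv2.resize(cv2.imread('pics/d12.png')[100:220,230:330],None,fx=4,fy=4,interpolation=cv2.INTER_CUBIC)
b=cv2.resize(cv2.imread('pics/s12.png')[80:200,180:280],None,fx=4,fy=4,interpolation=cv2.INTER_CUBIC)
cv2.imwrite('pics/x12.png',np.hstack([a,b]))
```

```text
eef [ 587.7 -153.2  245.2] q [-0.26  0.31  1.66  0.    1.17 -0.55] clock 17.2 open 0.10286904204490444 F [-0.2 -0.8 -2.6]
rotvec tool deg [ 0.02 -0.04 -0.07] shift tool now mm [65.2 -0.3 -0.3] shift in target axes [65.2 -0.2 -0.4] world [ -0.3  -0.3 -65.2]
```

View pics/x12.png

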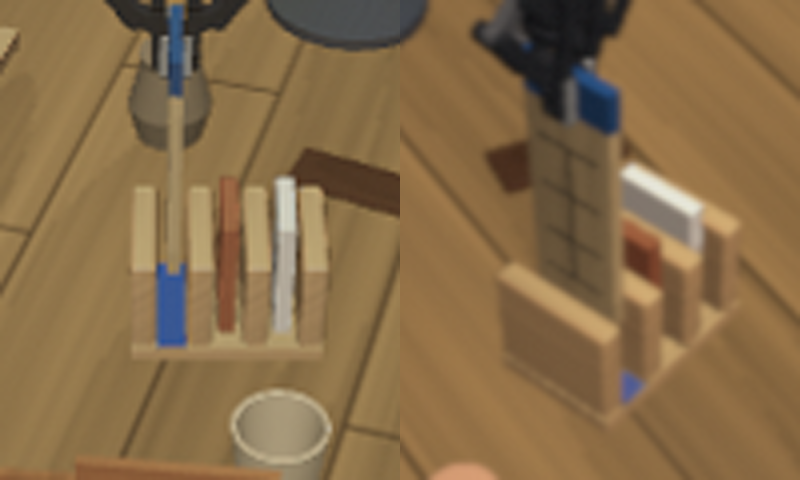

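Emit:
jog_arm([
  [0, 0, 0, 1, 0, 0.1, 0],
  [0, 0, 0, 1, 0, 0, 0],
  [0, 0, 0, 1, 0, 0, 0],
  [0, 0, 0, 1, 0, 0, 0],
  [0, 0, 0, 1, 0, 0, 0],
  [0, 0, 0, 0.5, 0, 0, 0],
  [0, 0, 0, 0.3, 0, 0, 0],
  [0, 0, 0, 0, 0, 0, 0],
  [0, 0, 0, 0, 0, 0, 0],
])

```text
clock: 18.2
eef_pos: [589.7, -153.1, 189.3]
tcp_rot: [-0.151, 1.569, 0.142]
contact_force: [-0.6, 0.6, -1.9]
opening: 0.107
```

Emit:
jog_arm([
  [0, 0, 0, 0.2, 0, 0, 0],
  [0, 0, 0, 0.2, 0, 0, 0],
  [0, 0, 0, 0, 0, 0, 0],
])

```text
clock: 18.5
eef_pos: [589.3, -153.0, 184.8]
tcp_rot: [0.125, 1.57, 0.418]
contact_force: [1.2, -0.2, -2.2]
opening: 0.106
```

Run:
```python
from tgt import *
y=.292; c,s=np.cos(y),np.sin(y)
report([0,0,-1],[c,s,0],np.array([587.4,-153.5,180.]))
save('side','d13');save('scene','s13')
a=cv2.resize(cv2.imread('pics/d13.png')[100:220,230:330],None,fx=4,fy=4,interpolation=cv2.INTER_CUBIC)
b=cv2.resize(cv2.imread('pics/s13.png')[80:200,180:280],None,fx=4,fy=4,interpolation=cv2.INTER_CUBIC)
cv2.imwrite('pics/x13.png',np.hstack([a,b]))
```

```text
eef [ 589.3 -153.   184.8] q [-0.26  0.37  1.71  0.    1.05 -0.55] clock 18.5 open 0.10616888247071253 F [ 1.2 -0.2 -2.2]
rotvec tool deg [ 0.02  0.06 -0.01] shift tool now mm [ 4.8  0.1 -2. ] shift in target axes [ 4.8  0.1 -2. ] world [-1.9 -0.5 -4.8]
```

View pics/x13.png

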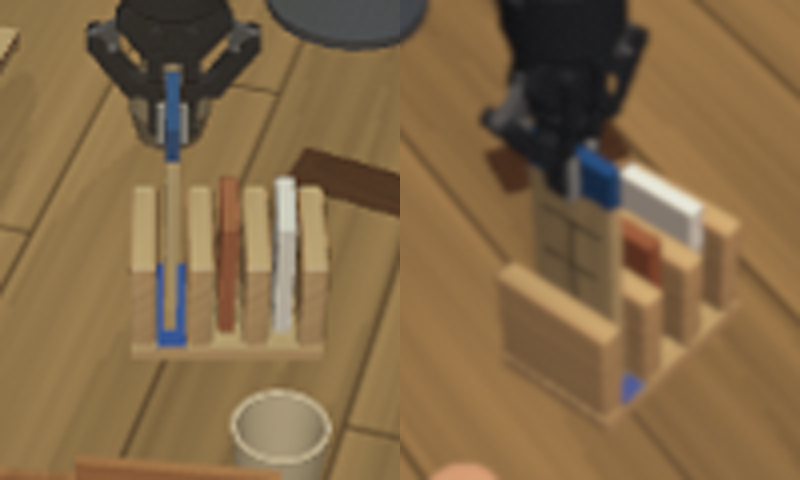

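Emit:
jog_arm([
  [0, 0, 0, 0.15, 0, 0, 0],
  [0, 0, 0, 0.15, 0, 0, 0],
  [0, 0, 0, 0, 0, 0, 0],
  [0, 0, 0, 0, 0, 0, 0],
])

```text
clock: 19.0
eef_pos: [589.4, -153.0, 181.8]
tcp_rot: [0.106, 1.57, 0.398]
contact_force: [0.6, -0.7, -1.5]
opening: 0.102
```

Emit:
jog_arm([
  [0, 0, 0, 0.1, 0, 0, 0],
  [0, 0, 0, 0.1, 0, 0, 0],
  [0, 0, 0, 0, 0, 0, 0],
])

```text
clock: 19.3
eef_pos: [589.5, -153.0, 179.9]
tcp_rot: [-0.002, 1.569, 0.29]
contact_force: [0.2, -0.2, -1.5]
opening: 0.106
```

Emit:
jog_arm([
  [0, 0, 0, 0.1, 0, 0, 0],
  [0, 0, 0, 0.1, 0, 0, 0],
  [0, 0, 0, 0, 0, 0, 0],
])

```text
clock: 19.6
eef_pos: [590.2, -153.3, 179.6]
tcp_rot: [-0.338, 1.568, -0.046]
contact_force: [-1.2, -0.7, 11.0]
opening: 0.105
```

Emit:
jog_arm([
  [0, 0, 0, 0.1, 0, 0, 0],
  [0, 0, 0, 0, 0, 0, 0],
])

```text
clock: 19.8
eef_pos: [590.5, -153.3, 179.6]
tcp_rot: [-0.374, 1.567, -0.082]
contact_force: [-3.5, -0.6, 18.1]
opening: 0.105
```

Emit:
jog_arm([
  [0, 0, 0, 0.1, 0, 0, 0],
  [0, 0, 0, 0, 0, 0, 0],
])

```text
clock: 20.0
eef_pos: [590.8, -153.3, 179.6]
tcp_rot: [-0.378, 1.566, -0.085]
contact_force: [-4.4, 1.0, 24.1]
opening: 0.106
```

Emit:
jog_arm([
  [0, 0, 0, -0.2, 0, 0, 0],
  [0, 0, 0, -0.1, 0, 0, 0],
  [0, 0, 0, 0, 0, 0, 0],
  [0, 0, 0, 0, 0, 0, 0],
])

```text
clock: 20.4
eef_pos: [590.1, -153.3, 179.7]
tcp_rot: [-0.345, 1.568, -0.053]
contact_force: [-0.9, -0.0, 7.9]
opening: 0.104
```

Emit:
jog_arm([
  [0, 0, 0, 0, 0, 0, 0.12],
  [0, 0, 0, 0, 0, 0, 0.14],
  [0, 0, 0, 0, 0, 0, 0.16],
  [0, 0, 0, 0, 0, 0, 0.19],
  [0, 0, 0, 0, 0, 0, 0.22],
  [0, 0, 0, 0, 0, 0, 0.26],
  [0, 0, 0, 0, 0, 0, 0.3],
  [0, 0, 0, 0, 0, 0, 0.4],
  [0, 0, 0, 0, 0, 0, 0.5],
  [0, 0, 0, 0, 0, 0, 0.5],
])

```text
clock: 21.4
eef_pos: [589.5, -153.0, 178.9]
tcp_rot: [0.035, 1.57, 0.327]
contact_force: [-0.0, 0.6, -1.3]
opening: 0.499
```

Run:
```python
from tgt import *
y=.292; c,s=np.cos(y),np.sin(y)
report([0,0,-1],[c,s,0],np.array([587.4,-153.5,180.]))
save('side','d14');save('scene','s14');save('wrist','w14')
a=cv2.resize(cv2.imread('pics/d14.png')[100:220,230:330],None,fx=4,fy=4,interpolation=cv2.INTER_CUBIC)
b=cv2.resize(cv2.imread('pics/s14.png')[80:200,180:280],None,fx=4,fy=4,interpolation=cv2.INTER_CUBIC)
cv2.imwrite('pics/x14.png',np.hstack([a,b]))
cv2.imwrite('pics/w14b.png',cv2.resize(cv2.imread('pics/w14.png'),(768,576)))
```

```text
eef [ 589.5 -153.   178.9] q [-0.26  0.38  1.72  0.    1.04 -0.55] clock 21.4 open 0.4985228722140226 F [-0.   0.6 -1.3]
rotvec tool deg [ 0.02  0.07 -0.  ] shift tool now mm [-1.1  0.1 -2.1] shift in target axes [-1.1  0.1 -2.1] world [-2.1 -0.5  1.1]
```

View pics/x14.png

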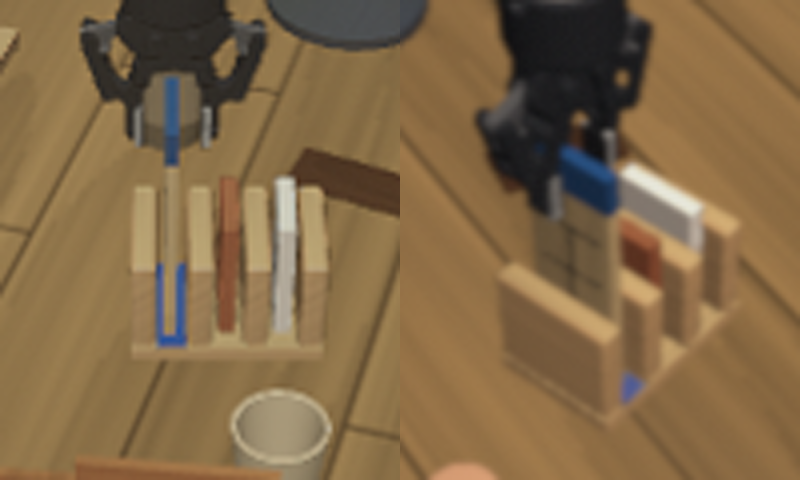

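View pics/w14b.png

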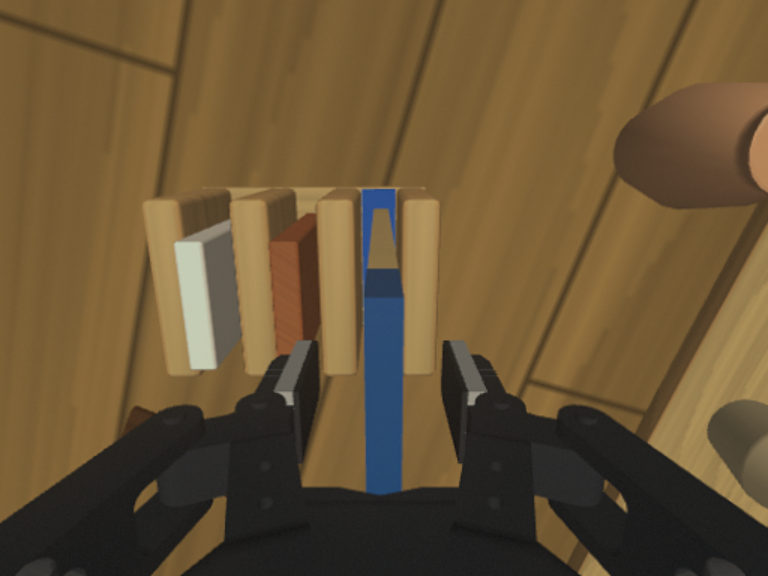

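Free-standing upright, fingers clear both sides. Withdraw straight up.

Emit:
jog_arm([
  [0, 0, 0, -0.5, 0, 0, 0.5],
  [0, 0, 0, -1, 0, 0, 0.5],
  [0, 0, 0, -1.5, 0, 0, 0.5],
  [0, 0, 0, -2, 0, 0, 0.5],
  [0, 0, 0, -2, 0, 0, 0.5],
  [0, 0, 0, -2, 0, 0, 0.5],
  [0, 0, 0, -2, 0, 0, 0.5],
  [0, 0, 0, -1, 0, 0, 0.5],
  [0, 0, 0, 0, 0, 0, 0.5],
  [0, 0, 0, 0, 0, 0, 0.5],
  [0, 0, 0, 0, 0, 0, 0.5],
])

```text
clock: 22.65
eef_pos: [588.8, -152.9, 297.9]
tcp_rot: [1.737, 1.57, 2.03]
contact_force: [-0.0, -0.2, 0.2]
opening: 0.496
```

Run:
```python
from rk import *
s=r.sense();print(s['eef_pos'],s['contact_force'],s['clock'],s['qvel'].round(3))
save('side','d15');save('scene','s15')
a=cv2.resize(cv2.imread('pics/d15.png')[100:220,230:330],None,fx=4,fy=4,interpolation=cv2.INTER_CUBIC)
b=cv2.resize(cv2.imread('pics/s15.png')[80:200,180:280],None,fx=4,fy=4,interpolation=cv2.INTER_CUBIC)
cv2.imwrite('pics/x15.png',np.hstack([a,b]))
B=rkf('scene','s15');m=(np.abs(B[...,0])<20)&(np.abs(B[...,1])<55)&(B[...,2]>100)&(B[...,2]<235)
Q=B[m];print('zmax',Q[:,2].max())
for z in range(115,215,15):
    q=Q[np.abs(Q[:,2]-z)<7]
    if len(q):print(z,len(q),'x med',np.median(q[:,0]).round(1),'y',np.percentile(q[:,1],[2,98]).round(1))
```

```text
[ 588.77619302 -152.9317399   297.88703202] [-0.0327738  -0.17275789  0.1994703 ] 22.65 [ 0.     0.006  0.001 -0.003 -0.002 -0.   ]
zmax 218.4871214770301
115 72 x med 8.6 y [-34.   34.3]
130 84 x med 8.6 y [-33.5  33.9]
145 84 x med 8.6 y [-35.7  33.8]
160 82 x med 8.8 y [-33.1  34.4]
175 89 x med 8.7 y [-34.2  34.2]
190 91 x med 8.7 y [-35.5  34. ]
205 98 x med 8.9 y [-34.5  33.9]
```

View pics/x15.png

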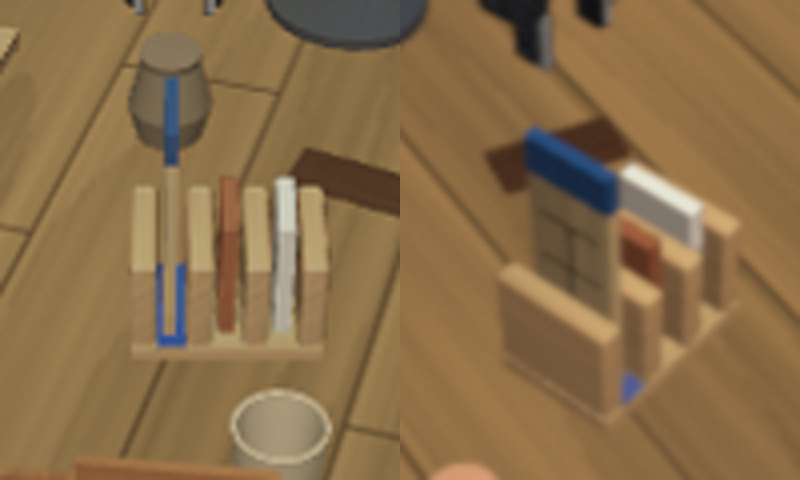

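```bash
python3 -c "
from rig import r
print(r.sign_off())"
```

```text
the job is handed in; nothing more can be done
None
```

The template stands upright, blue end up, in the bay with the blue pad, and the job was handed in at about 22.8 s of the 59 s. No verdict is reported, so these are my own checks.

**What I did**
- **Tipping:** I pressed the plain end down over the well until the template slipped in. With the fingers off, it leaned at about 56° with its blue end about 177 mm above the table.
- **Moving:** I gripped the blue end, lifted the template out, turned it vertical and lowered it into the bay until it touched the pad. I then eased off, opened slowly and withdrew straight up.

**Last checks, after withdrawing**
- **Upright:** Its measured face shifts only about 0.3 mm from 115 to 205 mm height. The top is about 215 mm above the table, as expected for a 200 mm plate on the pad.
- **Position:** It is centred along the bay to within about 1 mm. Across the bay the scene camera puts it about 3 to 4 mm off centre. The side view shows it roughly centred on the pad, and the limit is 12 mm.
- **Robot:** The arm was about 80 mm above the template and touching nothing, with contact force near 0 N. The two short tiles look unmoved in the pictures. The other things on the table I only saw by eye in earlier pictures, where they looked undisturbed.

**What went wrong**
- In my first press, the shut gripper's linkage appeared to bear on the bin's far rim. The reading at the end of that move was about 39 N vertically and 42 N in total, right at the 40 N limit for the gripper's body. I backed off at once, turned the gripper 90°, and the second press went cleanly. I can't tell whether that contact briefly passed the limit.

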